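Load the muffle furnace for pre-firing

ROBOT

A 6-joint arm with a two-finger parallel gripper is mounted at the origin on a cart in front of the work surface, level with it; the furniture and walls round the work are solid. World frame = base frame: x ahead of the robot, y to its left, z up, the work surface at z = 0. Lengths are in mm, angles in degrees, forces in N, time in s.
With the tool pointing down it reaches from about 325 to 850 mm from the base axis. Payload 4.4 kg.
Tool frame: the origin (TCP) lies on the centre line of the jaws, within the pads' length; the fingertips stand 19 mm ahead of it and the grasp point (between the pads) is the TCP; z points along the fingers, y is the line along which they close (so a half turn about z gives the same grasp; the last joint's range is limited). The gripper opens to 94 mm and grips with 3 to 60 N. Pads are 16 mm wide; open, the fingers measure 119 mm over their backs; the gripper's body (75 mm by 177 mm) begins 78 mm behind the grasp point.
Start: joints at [-83.68, 11.837, 88.321, -0, 79.842, -8.623], TCP at [148.253, -555.561, 224.447] pointing down, gripper open.
Joint ranges: [-156.59, 156.59], [-49.26, 127.26], [12.9, 141.05], [-63.56, 243.56], [4.71, 150.69], [-161.64, 161.64]. Speed limits (degrees/s): [159.86, 159.86, 180, 180, 180, 180].

INTERFACE

Orientations are given as a 3x3 rotation matrix whose columns are the frame's x, y, z axes.
In Python, from plant import bot, eyes gives the robot as it stands.
- The arm moves only by the shell command python3 -m creep 'ROWS'. ROWS is JSON, a list that holds one entry, the list of rows, each a list of 7 numbers: the shift along the tool's x, y, z in mm, then the turn, a rotation vector about the tool's x, y, z in rad, then the opening, from -1 (shut) to 1 (fully open). A call has 1 to 10 rows; each row shifts and turns the commanded pose from where the row before left it, along the tool's axes as they then stand; what a row does not reach is not made up. A row lasts 1/8 s, in which the tool goes at most 62.5 mm and 10.7 degrees, less where a joint would pass 70% of its speed; a pose out of reach is approached as far as the arm can. A call is refused whole if a number of a shift passes 62.5 or a number of a turn 0.188, either way. A call with a gripper value outside its range is refused whole. The fingers move at their own pace and stop on an object; the grip force is fixed at half the most. Time passes only in rows, so rows that do not move let the fingers close. It gives the time, the measured TCP pose, the force, the opening and the grip force at its end, in the units of the state.
- bot.get_state(): the state, without advancing time (a new reading comes with each control period).
- eyes.read_camera(name): name is "side" or "top"; returns a dict with "frame" (480x640x3 uint8, red, green, blue), "fx", "fy", "cx", "cy" (pixels), "T" (4x4, takes a point from camera to world coordinates). Camera axes: x right, y down, z forward; pixel columns grow to the right and rows downward; lengths in mm; the calibration is good to about 2 mm. A picture is of the moment at which its call begins. There is no depth.
- bot.hand_in(): hands the job in; it is judged then, once.
The state is a dict: "t": time; "q": joint angles; "dq": joint speeds; "tau": joint torques, N m; "tool_pos": TCP position; "ee_rot": TCP orientation; "wrist_force": force on the tool from outside, world axes, zero at the start; "moment": the same for the moment, N m; "grip_width": opening from 0.0 (shut) to 1.0 (fully open); "gripper_force": force on a finger pad.
Only numpy, scipy, OpenCV 4.12 (cv2) and the standard library are available. Lean on these libraries where they do the work, as an engineer would, in place of code of your own. Each camera call takes 0.05 s, during which the arm holds its last target. There are 200 camera calls.

TASK

Pre-fire the empty ceramic boats standing on the blue mat: fold the furnace's glass cover right up, put every boat into the trough in a row and push them gently with the pusher into the furnace until the last one is wholly inside and at least 10 mm past the mouth. Lay the pusher back on its brown tile as it lay before and fold the cover down to the 30 degree vent position, its end in line with the red mark on the furnace front. Last of all press the green start button on top of the furnace right down and let go; leave the timer, the small crucible and the flask beside the work alone.

Things in the scene. Friction and masses are not known exactly. Their poses are not given: they have to be found in the camera images.
- furnace: grey bench furnace with a steel charging trough, fixed. Origin on the bench (z = 0) below the middle of the furnace mouth; z up. One straight channel runs along its y axis at x = 0: the muffle on the -y side of the mouth, the trough on the +y side. Furnace block: 110 mm high, y 0 to -225, x -65 to +65 mm. Its wall round the mouth bears angle ticks about the cover's hinge line, the long red one at 30 degrees
- mouth (a point): middle of the mouth's lower edge, on the channel floor 40 mm above the bench, at furnace x = 0, y = 0; axes as the furnace's. From here the muffle runs 205 mm towards -y to its closed back end, 28 mm wide, 32 mm high, level floor; a row of boats is pushed in towards -y
- trough_end (a point): middle of the trough's open outer end, on its floor (40 mm above the bench), at furnace y = +225 mm. The open-topped trough runs from here to the mouth, 27 mm wide; its side walls flare to 41 mm at the top and end 9 mm above its floor. Beside it a low wall (44 mm above the bench) at furnace x = -30 and the hinge wall (64 mm) at x = +70 mm
- cover (a joint): opening angle of the cover over the trough, rad: 0 shut (level), grows as its front edge is lifted, stops at 1.9 (leaning back past upright; a rack of tall glass tubes stands 5 to 10 cm behind it). Hinge line parallel to furnace y at x = +65, z = 68 mm. Glass in a steel frame, 204 mm along y, 90 mm from hinge to front edge, 7 mm thick, front lip 20 mm down. Stiff hinge: stays where it is left; takes 3 to 5 N at the bow handle
- cover_bar (a point): middle of the black grip bar of the cover's bow handle: round bar 8 mm thick, 60 mm long, parallel to the hinge and 130 mm from it in the plane of the panel, 36 mm clear of the front edge, so that a finger fits between; at furnace y = 107 mm. Its height is 68 mm + 130 mm x sin(angle)
- start_button_top (a point): middle of the top of the green start button, 22 mm wide, in a black housing on top of the furnace block, 132 mm above the bench, at furnace x = -38, y = -110 mm; pressed straight down
- start_button (a joint): travel of the start button, m: 0 up, 0.005 fully down; a spring of about 4 N brings it back
- boat_1: white ceramic combustion boat, an open-topped trough 42 mm long (its y axis), 22 mm wide (x), 20 mm high, walls 3 mm, about 35 g; origin at the centre of its underside; the two ends are alike, so a half turn makes no difference. Some starts have fewer than four boats
- boat_2: white ceramic combustion boat, an open-topped trough 42 mm long (its y axis), 22 mm wide (x), 20 mm high, walls 3 mm, about 35 g; origin at the centre of its underside; the two ends are alike, so a half turn makes no difference. Some starts have fewer than four boats
- boat_3: white ceramic combustion boat, an open-topped trough 42 mm long (its y axis), 22 mm wide (x), 20 mm high, walls 3 mm, about 35 g; origin at the centre of its underside; the two ends are alike, so a half turn makes no difference. Some starts have fewer than four boats
- boat_4: white ceramic combustion boat, an open-topped trough 42 mm long (its y axis), 22 mm wide (x), 20 mm high, walls 3 mm, about 35 g; origin at the centre of its underside; the two ends are alike, so a half turn makes no difference. Some starts have fewer than four boats
- pusher: boat pusher, 130 g: a flat steel runner 165 mm long (its y axis), 20 mm wide, 8 mm thick, with an upright wooden grip 12 mm wide (x), 50 mm long (y), its top 60 mm above the underside. Origin on the underside below the middle of the grip. The runner reaches from y = -122 mm (upright face plate 20 mm wide, 16 mm high: the end that pushes) to y = +43 mm. z up. Runs in the trough and the muffle
- boat_mat: dark blue silicone mat 150 x 200 x 5 mm on which the boats stand at the start; origin at the centre of its underside; fixed
- rest_tile: brown tile 70 (x) x 210 (y) x 8 mm on which the pusher lies at the start, standing on its runner; origin at the centre of its underside; fixed
- timer: small bench timer 72 x 62 x 20 mm with blue and red buttons, right of the furnace; a bystander; origin at the centre of its underside
- crucible: small open white crucible 41 mm wide, 34 mm high, right of the furnace; a bystander; origin at the centre of its underside
- flask: conical glass flask 80 mm wide, 140 mm high, behind the blue mat; a bystander; origin at the centre of its underside

How it is judged:
By the outcome, as a careful person would: the job done as asked, in the order asked, and still so for the second after the job is handed in, with the robot touching nothing.
Of boat_1, boat_2, boat_3, boat_4 only 2 to 4 are there at a start; the rules pass over those that are not, and their reading is None.
At some moment in a run one of boat_1, boat_2, boat_3, boat_4 may be knocked a few centimetres aside while the robot is not near it.
Once in a run the grip may slacken for a moment while it holds something.
It also fails if it takes over 210 s, if anything falls off the work surface, if the arm or the gripper's body presses on something with over 40 N, if the wrist force passes 120 N, or if a joint passes its speed limit or range.

## Working session

There is one attempt and no reset: what is moved stays moved. The work goes in short steps, Python scripts to look and compute and a shell command to move; the robot and the scene stay as the last step left them, time stands still between calls to the robot, and variables do not carry over. Pictures are saved under pics/ and viewed, at most 14 in all, crops included, and the job is handed in when it is done.

```bash
ls; mkdir -p pics; cat > look.py <<'E'
import sys,cv2,numpy as np
from plant import bot,eyes
def shot(n,f):
    c=eyes.read_camera(n); cv2.imwrite(f'pics/{f}.png',cv2.cvtColor(c['frame'],cv2.COLOR_RGB2BGR)); np.save(f'pics/{f}.npy',c,allow_pickle=True); return c
def ray(c,u,v):
    T=np.array(c['T']); d=T[:3,:3]@np.array([(u-c['cx'])/c['fx'],(v-c['cy'])/c['fy'],1]); return T[:3,3],d
def onz(c,u,v,z):
    o,d=ray(c,u,v); return o+d*(z-o[2])/d[2]
def proj(c,p):
    T=np.array(c['T']); q=T[:3,:3].T@(np.array(p)-T[:3,3]); return np.array([c['fx']*q[0]/q[2]+c['cx'],c['fy']*q[1]/q[2]+c['cy']])
E
python3 - <<'E'
from look import *
for n in('top','side'):
    c=shot(n,n+'0'); print(n,c['fx'],c['cx'],c['cy'],np.round(c['T'],3).tolist())
s=bot.get_state(); print(np.round(s['ee_rot'],3).tolist(),s['tool_pos'],s['t'],s['wrist_force'])
E
```

```text
pics
top 577.9215132474262 315.42338950007763 234.81216580001276 [[-0.004, -0.987, 0.162, 294.21], [-1.0, 0.004, 0.001, -78.801], [-0.002, -0.162, -0.987, 1811.14], [0.0, 0.0, 0.0, 1.0]]
side 491.85331182029176 314.79926964673734 235.0950574102883 [[-0.997, 0.024, -0.069, 637.636], [0.069, 0.599, -0.797, 871.993], [0.022, -0.8, -0.599, 828.763], [0.0, 0.0, 0.0, 1.0]]
[[0.966, 0.258, -0.0], [0.258, -0.966, 0.002], [0.0, -0.002, -1.0]] [ 148.17193493 -554.8851213   223.4226426 ] 0.1 [0.30975843 0.61989583 0.24727784]
```

View pics/top0.png

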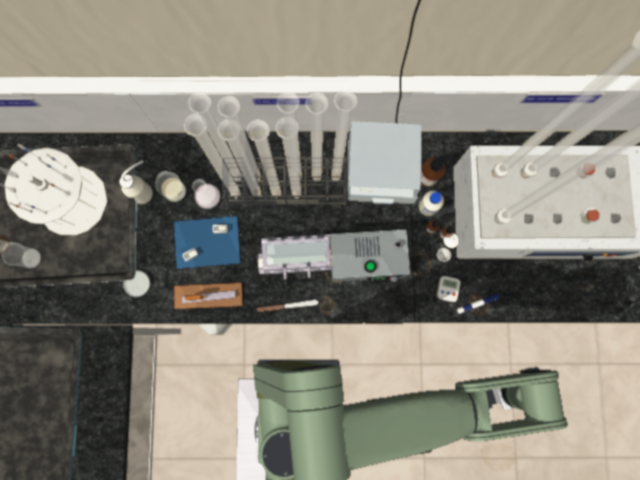

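View pics/side0.png

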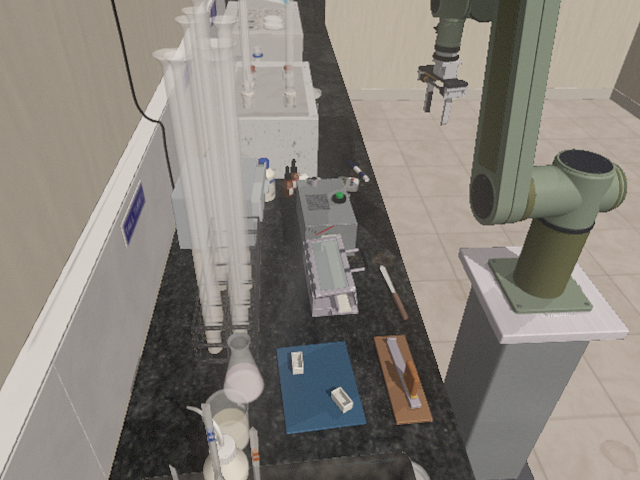

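The top view shows the furnace top at about (331-410, 231-278), the button at (370,267), the trough to its left, boats at (220,229) and (191,255), and the pusher on its tile at (209,296). The side view shows the boats at (298,363) and (342,400).

```bash
cat > m.py <<'E'
from look import *
import sys
def blobs(c,lo,hi,box,minA=8):
    h=cv2.cvtColor(c['frame'],cv2.COLOR_RGB2HSV); m=cv2.inRange(h,lo,hi); k=np.zeros_like(m); x0,y0,x1,y1=box; k[y0:y1,x0:x1]=255; m&=k
    cs,_=cv2.findContours(m,cv2.RETR_EXTERNAL,cv2.CHAIN_APPROX_NONE)
    return [(cv2.contourArea(q),cv2.minAreaRect(q),q) for q in cs if cv2.contourArea(q)>=minA]
def L(f): return np.load(f'pics/{f}.npy',allow_pickle=True).item()
E
python3 - <<'E'
from m import *
t,s=L('top0'),L('side0')
for nm,c,g,mat,tile in(('top',t,(355,255,385,280),(165,205,250,280),(165,275,250,315)),('side',s,(320,185,360,215),(270,330,370,440),(370,330,435,430))):
    for lab,lo,hi,b,z in(('green',(50,100,60),(80,255,255),g,132),('boat',(0,0,130),(180,70,255),mat,25),('mat',(95,100,40),(115,255,255),mat,5),('tile',(5,90,60),(20,255,255),tile,8),('pushsteel',(0,0,120),(180,60,255),tile,16)):
        for A,r,q in blobs(c,lo,hi,b):
            bx=cv2.boxPoints(r); print(nm,lab,A,np.round(r[0],1),'ctr',np.round(onz(c,*r[0],z)).tolist(),'box',[np.round(onz(c,*p,z)[:2]).tolist() for p in bx])
def crop(f,x0,y0,x1,y1,k):
    im=cv2.imread(f'pics/{f}.png')[y0:y1,x0:x1]; return cv2.resize(im,None,fx=k,fy=k,interpolation=cv2.INTER_CUBIC)
cv2.imwrite('pics/c1.png',crop('side0',270,170,440,440,2.2)); 
a=crop('side0',270,170,430,310,5); cv2.imwrite('pics/c1.png',a[:600,:800])
a=crop('side0',270,310,440,430,4.7); cv2.imwrite('pics/c2.png',a[:600,:800])
E
```

```text
top green 57.5 [370.  265.5] ctr [479.0, -236.0, 132.0] box [[466.0, -224.0], [492.0, -224.0], [492.0, -248.0], [466.0, -247.0]]
top boat 118.5 [189.3 254.1] ctr [529.0, 316.0, 25.0] box [[532.0, 344.0], [552.0, 303.0], [526.0, 289.0], [505.0, 330.0]]
top boat 115.5 [219.  228.5] ctr [609.0, 226.0, 25.0] box [[624.0, 248.0], [623.0, 204.0], [595.0, 203.0], [595.0, 247.0]]
top boat 23.0 [206.5 206. ] ctr [682.0, 267.0, 25.0] box [[685.0, 291.0], [685.0, 243.0], [678.0, 243.0], [678.0, 291.0]]
top mat 2962.0 [206.7 241.9] ctr [570.0, 267.0, 5.0] box [[638.0, 379.0], [655.0, 172.0], [502.0, 157.0], [486.0, 361.0]]
top tile 1613.5 [207.5 295.5] ctr [401.0, 260.0, 8.0] box [[435.0, 371.0], [444.0, 154.0], [366.0, 149.0], [358.0, 364.0]]
top pushsteel 13.0 [184.  299.5] ctr [388.0, 330.0, 16.0] box [[396.0, 337.0], [396.0, 324.0], [381.0, 324.0], [381.0, 336.0]]
top pushsteel 185.0 [219.4 295.1] ctr [402.0, 221.0, 16.0] box [[408.0, 271.0], [418.0, 174.0], [395.0, 171.0], [385.0, 268.0]]
side green 32.5 [339.5 195. ] ctr [480.0, -229.0, 132.0] box [[488.0, -245.0], [469.0, -244.0], [472.0,
[... 206 characters left out ...]
box [[624.0, 202.0], [600.0, 200.0], [599.0, 257.0], [621.0, 259.0]]
side mat 5395.0 [320.3 386.1] ctr [567.0, 275.0, 5.0] box [[656.0, 175.0], [484.0, 155.0], [490.0, 361.0], [636.0, 374.0]]
side tile 2980.0 [402.7 378.6] ctr [400.0, 268.0, 8.0] box [[443.0, 155.0], [359.0, 132.0], [364.0, 364.0], [434.0, 379.0]]
side pushsteel 84.5 [414.2 400.6] ctr [391.0, 325.0, 16.0] box [[402.0, 312.0], [381.0, 306.0], [381.0, 338.0], [401.0, 343.0]]
side pushsteel 270.5 [396.5 354.3] ctr [403.0, 213.0, 16.0] box [[417.0, 168.0], [395.0, 160.0], [389.0, 255.0], [410.0, 262.0]]
side pushsteel 96.0 [430.  342.5] ctr [324.0, 185.0, 16.0] box [[324.0, 149.0], [306.0, 150.0], [324.0, 219.0], [341.0, 218.0]]
```

View pics/c1.png

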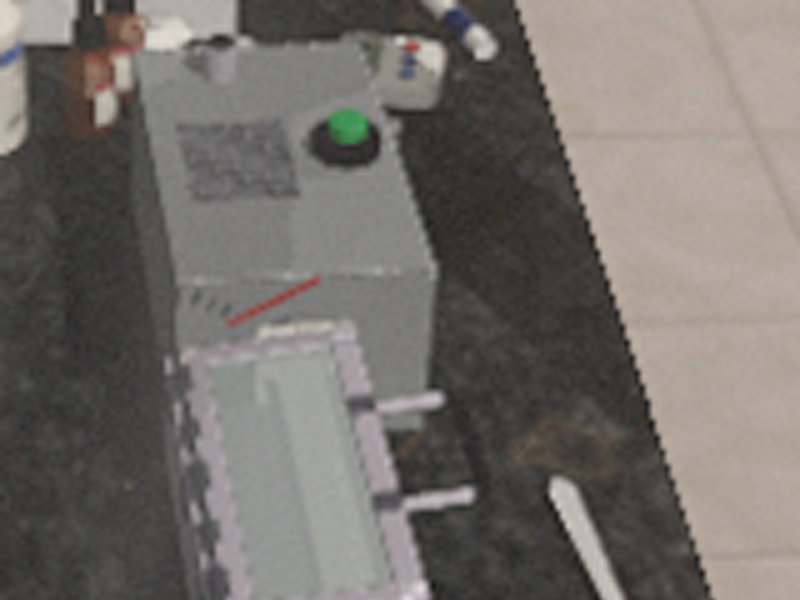

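View pics/c2.png

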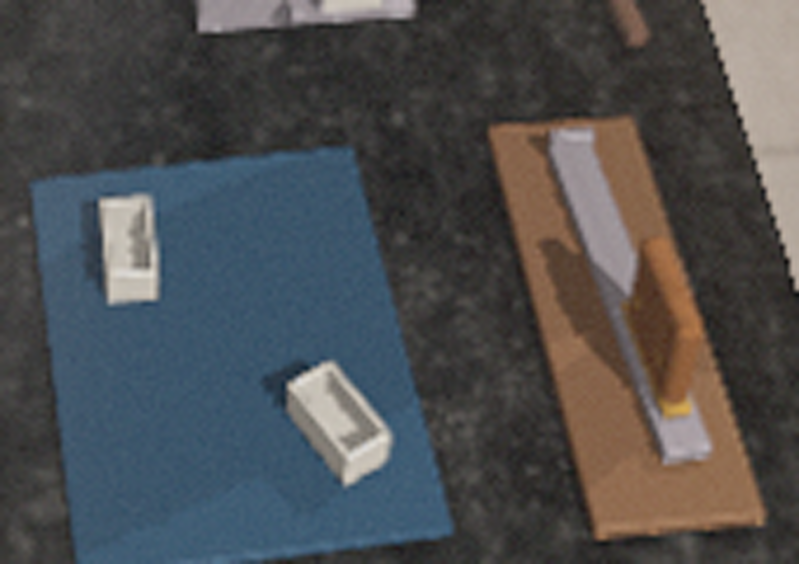

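The crops show an empty trough under a shut cover, with the black bar between post ends near c1 (450,400) and (477,493). The two boats are on the mat. The pusher's face plate is at c2 (572,135) and its grip at (670,310), so it points toward the furnace.

```bash
python3 - <<'E'
from m import *
t,s=L('top0'),L('side0')
P=lambda x,y:(270+x/5,170+y/5)
for n,x,y,z in(('FL',180,275,110),('FR',435,265,110),('BR',355,40,110),('BL',140,48,110),('post1',445,400,68),('post2',477,493,68)): print(n,onz(s,*P(x,y),z).round())
print('trough end corners z40/64',onz(s,312.6,316.8,0).round(),onz(s,358.3,313.2,0).round())
im=cv2.imread('pics/top0.png'); a=cv2.resize(im[215:315,250:415],None,fx=4.8,fy=4.8,interpolation=cv2.INTER_CUBIC); cv2.imwrite('pics/c3.png',a)
E
```

```text
FL [ 575. -127.  110.]
FR [ 445. -131.  110.]
BR [ 461. -356.  110.]
BL [ 585. -351.  110.]
post1 [445. -74.  68.]
post2 [440.  -3.  68.]
trough end corners z40/64 [570.  82.   0.] [463.  76.   0.]
```

View pics/c3.png

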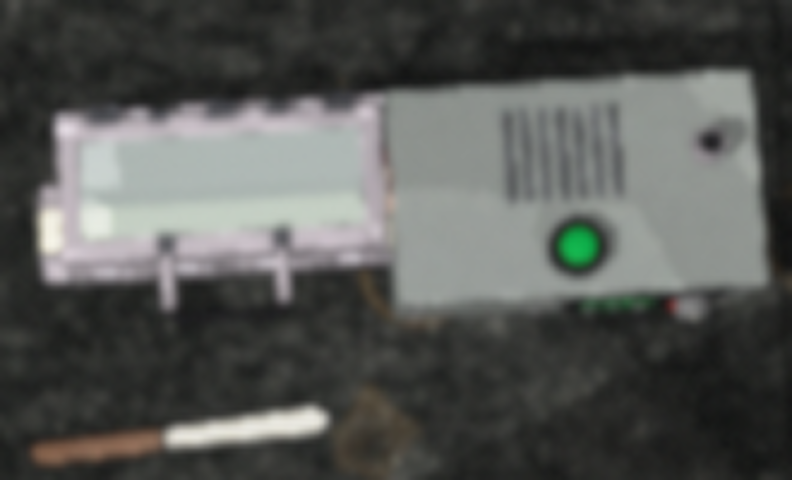

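```bash
cat >> m.py <<'E'
from scipy.spatial.transform import Rotation as Ro
def tri(c1,p1,c2,p2):
    o,d=ray(c1,*p1);a,b=ray(c2,*p2); k=np.linalg.lstsq(np.c_[d,-b],a-o,rcond=None)[0]; return (o+d*k[0]+a+b*k[1])/2, np.linalg.norm(o+d*k[0]-a-b*k[1])
E
python3 - <<'E'
from m import *
t,s=L('top0'),L('side0')
P=lambda x,y:(270+x/5,170+y/5); Q=lambda x,y:(250+x/4.8,215+y/4.8)
for n,a,b in(('FL',(180,275),(390,90)),('FR',(435,265),(397,305)),('BR',(355,40),(768,285)),('BL',(140,48),(750,72)),('postF',(445,400),(285,303)),('postN',(477,493),(168,308)),('btn',(349,121),(578,246))):
    p,e=tri(s,P(*a),t,Q(*b)); print(n,p.round(1),round(e,1),'top@',onz(t,*Q(*b),{'p':68,'b':132}.get(n[0],110)).round(1))
# furnace guess
yaw=np.radians(3);Rz=Ro.from_euler('z',3,degrees=True).as_matrix()
for o in ([511,-125,0],):
  for n,p in(('FL',(65,0,110)),('FR',(-65,0,110)),('BR',(-65,-225,110)),('btn',(-38,-110,132)),('bar1',(-65,137,68)),('bar0',(-65,77,68)),('mat_end',(0,225,40)),('mouth',(0,0,40))):
    w=Rz@np.array(p)+o; a=proj(s,w);b=proj(t,w); print(n,w.round(),'c1',((a-[270,170])*5).round(),'c3',((b-[250,215])*4.8).round())
E
```

```text
FL [ 575.6 -123.9  112.6] 1.8 top@ [ 576.9 -124.2  110. ]
FR [ 444.4 -127.7  111.8] 2.8 top@ [ 443.1 -127.4  110. ]
BR [ 457.6 -356.2  109. ] 5.9 top@ [ 454.6 -355.4  110. ]
BL [ 586.2 -347.7  112. ] 1.8 top@ [ 587.4 -348.2  110. ]
postF [447.7 -58.4  80.3] 0.9 top@ [448.4 -58.1  68. ]
postN [444.   14.7  83.3] 0.4 top@ [445.5  15.5  68. ]
btn [ 477.6 -237.5  129.3] 1.2 top@ [ 476.7 -237.1  132. ]
FL [ 576. -122.  110.] c1 [178. 282.] c3 [386.  92.]
FR [ 446. -128.  110.] c1 [434. 268.] c3 [399. 300.]
BR [ 458. -353.  110.] c1 [360.  42.] c3 [764. 280.]
btn [ 479. -237.  132.] c1 [348. 118.] c3 [578. 243.]
bar1 [439.   8.  68.] c1 [483. 509.] c3 [179. 318.]
bar0 [442. -52.  68.] c1 [457. 428.] c3 [275. 313.]
mat_end [499. 100.  40.] c1 [375. 695.] c3 [ 40. 229.]
mouth [ 511. -125.   40.] c1 [301. 384.] c3 [389. 209.]
```

```bash
cat >> m.py <<'E'
from scipy.spatial.transform import Slerp
FO=np.array([511.,-126,0]);FR=Ro.from_euler('z',3,degrees=True).as_matrix()
def W(*p): return FO+FR@np.array(p,float)
def down(ya,tilt=0):
    "tool down, y axis at world angle ya deg; tilt about the horizontal x-tool-axis so fingers lean"
    a=np.radians(ya); y=np.array([np.cos(a),np.sin(a),0]); z=np.array([0,0,-1.]); x=np.cross(y,z)
    return np.c_[x,y,z]@Ro.from_euler('x',tilt,degrees=True).as_matrix()
def rows(poses,start=None):
    s=bot.get_state(); p0,R0=(np.array(s['tool_pos']),np.array(s['ee_rot'])) if start is None else start
    for p,R in poses:
        d=R0.T@(np.array(p)-p0); w=Ro.from_matrix(R0.T@R).as_rotvec(); print(np.r_[d.round(1),w.round(3)].tolist()); p0,R0=np.array(p),R
def line(p,R,n,start=None):
    s=bot.get_state(); p0,R0=(np.array(s['tool_pos']),np.array(s['ee_rot'])) if start is None else start
    sl=Slerp([0,1],Ro.from_matrix([R0,R])); rows([(p0+(np.array(p)-p0)*k/n,sl(k/n).as_matrix()) for k in range(1,n+1)],(p0,R0))
E
python3 - <<'E'
from m import *
print(W(-65,107,150),W(0,0,40))
line(np.r_[W(-65,107,170)],down(3),10)
E
```

```text
[440.48913292 -22.54847694 150.        ] [ 511. -126.   40.]
[42.0, -43.9, 5.4, -0.0, -0.0, -0.136]
[47.5, -37.8, 5.4, -0.0, -0.0, -0.136]
[52.2, -31.0, 5.4, -0.0, -0.0, -0.136]
[56.0, -23.6, 5.4, -0.0, -0.0, -0.136]
[58.6, -15.8, 5.4, -0.0, -0.0, -0.136]
[60.2, -7.7, 5.4, -0.0, -0.0, -0.136]
[60.7, 0.6, 5.4, -0.0, -0.0, -0.136]
[60.1, 8.8, 5.4, -0.0, -0.0, -0.136]
[58.3, 16.9, 5.4, -0.0, -0.0, -0.136]
[55.5, 24.7, 5.3, -0.0, -0.0, -0.136]
```

```bash
python3 -m creep '[[[42,-44,5,0,0,-0.136,-0.2],[47.5,-38,5,0,0,-0.136,-0.2],[52,-31,5,0,0,-0.136,-0.2],[56,-23.5,5,0,0,-0.136,-0.2],[58.5,-16,5,0,0,-0.136,-0.2],[60,-7.5,5,0,0,-0.136,-0.2],[60.5,0.5,5,0,0,-0.136,-0.2],[60,9,5,0,0,-0.136,-0.2],[58.5,17,5,0,0,-0.136,-0.2],[55.5,24.5,5,0,0,-0.136,-0.2]]]'
python3 -m creep '[[[0,0,0,0,0,0,-0.2],[0,0,0,0,0,0,-0.2]]]'
python3 - <<'E'
from m import *
c=shot('side','s1')
im=c['frame'][200:320,250:410,::-1]; cv2.imwrite('pics/c4.png',cv2.resize(im,None,fx=5,fy=5,interpolation=cv2.INTER_CUBIC))
line(W(-65,107,100),down(3),4)
s=bot.get_state(); print(s['t'],s['tool_pos'],s['q'],s['grip_width'])
E
```

```text
t: 1.35
tool_pos: [441.1, -21.8, 174.2]
ee_rot: [[-0.055, 0.999, 0.0], [0.999, 0.055, -0.0], [-0.0, 0.0, -1.0]]
wrist_force: [0.7, -0.9, -0.1]
grip_width: 0.4
gripper_force: 0.0
t: 1.6
tool_pos: [440.0, -23.9, 174.0]
ee_rot: [[-0.05, 0.999, -0.001], [0.999, 0.05, -0.0], [-0.0, -0.001, -1.0]]
wrist_force: [0.4, 0.6, -0.8]
grip_width: 0.398
gripper_force: 0.0
[0.5, 0.2, 18.5, -0.0, 0.0, -0.001]
[0.5, 0.2, 18.5, -0.0, 0.0, -0.001]
[0.5, 0.2, 18.5, -0.0, 0.0, -0.001]
[0.5, 0.2, 18.5, -0.0, 0.0, -0.001]
1.65 [439.96538588 -24.61533029 174.17142456] [-1.44572606e+01 -1.95303707e+00  1.09510842e+02 -3.63078616e-02
  7.24870603e+01 -1.72246265e+01] 0.40245233484381565
```

View pics/c4.png

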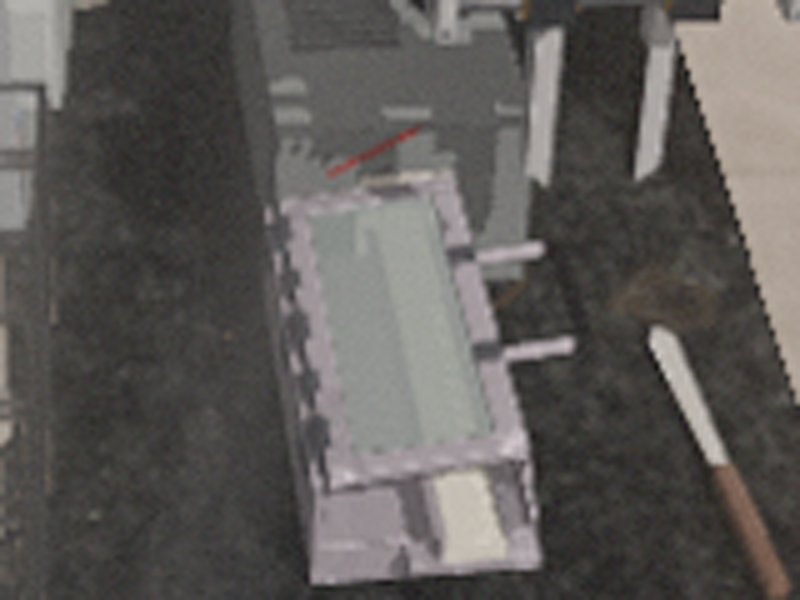

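The fingers hang open over the bar, at about (548,180) and (650,180) in the crop. The posts at (540,250) and (572,347) are below them. Descending.

```bash
python3 -m creep '[[[0.5,0,20,0,0,0,-0.2],[0.5,0,20,0,0,0,-0.2],[0,0,20,0,0,0,-0.2],[0,0,15,0,0,0,-0.2],[0,0,10,0,0,0,-0.2],[0,0,8,0,0,0,-0.2],[0,0,0,0,0,0,-0.2]]]'
python3 -m creep '[[[0,0,0,0,0,0,-0.6],[0,0,0,0,0,0,-1],[0,0,0,0,0,0,-1],[0,0,0,0,0,0,-1]]]'
```

```text
t: 2.52
tool_pos: [440.2, -22.9, 81.1]
ee_rot: [[-0.05, 0.999, -0.001], [0.999, 0.05, 0.0], [0.0, -0.001, -1.0]]
wrist_force: [0.5, -0.2, 1.1]
grip_width: 0.399
gripper_force: 0.0
t: 3.02
tool_pos: [441.6, -22.8, 81.9]
ee_rot: [[-0.05, 0.999, 0.003], [0.999, 0.05, -0.0], [-0.0, 0.003, -1.0]]
wrist_force: [2.7, 1.3, -1.2]
grip_width: 0.075
gripper_force: 30.0
```

```bash
cat >> m.py <<'E'
def arc(th0,th1,f0,f1,n,d,start=None):
    "rows along cover arc from measured pose; relative bar motion"
    s=bot.get_state(); p0,R0=(np.array(s['tool_pos']),np.array(s['ee_rot'])) if start is None else start
    bar=lambda th:FR@(130*np.array([-np.cos(th),0,np.sin(th)])); ps=[]
    fd=lambda f:down(3,-f)[:,2]
    for k in range(1,n+1):
        th=np.radians(th0+(th1-th0)*k/n); f=f0+(f1-f0)*k/n
        ps.append((p0+bar(th)-bar(np.radians(th0))-d*(fd(f)-fd(f0)),down(3,-f)))
    rows(ps,(p0,down(3,-f0))); return ps
E
python3 - <<'E'
from m import *
ps=arc(1,109,0,45,20,10); print(ps[-1][0])
E
```

```text
[0.0, 0.4, -12.2, -0.039, 0.0, 0.0]
[-0.0, 2.0, -12.0, -0.039, 0.0, 0.0]
[-0.0, 3.6, -11.6, -0.039, 0.0, -0.0]
[0.0, 5.1, -10.9, -0.039, -0.0, 0.0]
[0.0, 6.5, -10.1, -0.039, 0.0, -0.0]
[-0.0, 7.8, -9.1, -0.039, -0.0, -0.0]
[0.0, 8.9, -7.9, -0.039, 0.0, 0.0]
[0.0, 9.9, -6.6, -0.039, -0.0, -0.0]
[-0.0, 10.7, -5.2, -0.039, 0.0, 0.0]
[-0.0, 11.3, -3.7, -0.039, -0.0, -0.0]
[-0.0, 11.7, -2.1, -0.039, 0.0, -0.0]
[0.0, 11.8, -0.5, -0.039, 0.0, 0.0]
[-0.0, 11.8, 1.2, -0.039, -0.0, 0.0]
[-0.0, 11.5, 2.8, -0.039, -0.0, -0.0]
[0.0, 11.1, 4.4, -0.039, 0.0, -0.0]
[-0.0, 10.4, 5.8, -0.039, 0.0, 0.0]
[-0.0, 9.5, 7.2, -0.039, -0.0, -0.0]
[-0.0, 8.5, 8.5, -0.039, 0.0, 0.0]
[0.0, 7.2, 9.6, -0.039, -0.0, -0.0]
[-0.0, 5.9, 10.5, -0.039, 0.0, -0.0]
[606.60336745 -14.1062993  199.60497565]
```

```bash
python3 -m creep '[[[0,0.5,-12,-0.039,0,0,-1],[0,2,-12,-0.039,0,0,-1],[0,3.5,-11.5,-0.039,0,0,-1],[0,5,-11,-0.039,0,0,-1],[0,6.5,-10,-0.039,0,0,-1]]]'
```

```text
t: 3.65
tool_pos: [464.0, -21.9, 142.9]
ee_rot: [[-0.046, 0.974, 0.22], [0.999, 0.045, 0.01], [0.0, 0.22, -0.975]]
wrist_force: [43.2, 6.5, -36.5]
grip_width: 0.074
gripper_force: 30.0
```

```bash
python3 -m creep '[[[0,2.3,2,0,0,0,-1],[0,0,0,0,0,0,-1]]]'
```

```text
t: 3.9
tool_pos: [463.0, -22.0, 141.0]
ee_rot: [[-0.048, 0.977, 0.209], [0.999, 0.047, 0.01], [-0.001, 0.21, -0.978]]
wrist_force: [17.2, 3.1, -10.5]
grip_width: 0.071
gripper_force: 30.0
```

```bash
python3 -m creep '[[[0,1.5,0.8,0,0,0,-1],[0,0,0,0,0,0,-1]]]'
python3 - <<'E'
from m import *
s=bot.get_state(); print(s['wrist_force'],s['tool_pos'])
# angle consistency: hinge at x; bar = tcp+d*fd
H=W(65,107,68)
for d in(0,5,10):
    b=np.array(s['tool_pos'])+d*np.array(s['ee_rot'])[:,2]-H; l=FR.T@b; print(d,np.hypot(l[0],l[2]),np.degrees(np.arctan2(l[2],-l[0])))
E
```

```text
t: 4.15
tool_pos: [462.3, -22.0, 139.8]
ee_rot: [[-0.049, 0.978, 0.204], [0.999, 0.048, 0.009], [-0.001, 0.204, -0.979]]
wrist_force: [10.4, 2.0, -3.7]
grip_width: 0.071
gripper_force: 30.0
[10.38295496  1.98535616 -3.7192666 ] [462.30231482 -22.00899927 139.82472048]
0 129.85968310005057 33.57959200908748
5 126.35157279885347 31.98594049605559
10 122.94674669103651 30.30265751183068
```

```bash
python3 - <<'E'
from m import *
ps=arc(33.6,109,11.8,45,14,0); print(ps[-1][0])
E
```

```text
[-0.0, 9.1, -8.2, -0.041, 0.0, -0.0]
[-0.0, 10.1, -6.9, -0.041, -0.0, 0.0]
[0.0, 10.9, -5.4, -0.041, -0.0, -0.0]
[-0.0, 11.6, -3.9, -0.041, 0.0, 0.0]
[-0.0, 12.0, -2.3, -0.041, -0.0, -0.0]
[-0.0, 12.2, -0.7, -0.041, 0.0, 0.0]
[0.0, 12.2, 1.0, -0.041, -0.0, 0.0]
[-0.0, 11.9, 2.6, -0.041, 0.0, 0.0]
[-0.0, 11.5, 4.2, -0.041, 0.0, -0.0]
[0.0, 10.8, 5.7, -0.041, -0.0, -0.0]
[0.0, 9.9, 7.1, -0.041, 0.0, -0.0]
[-0.0, 8.9, 8.4, -0.041, 0.0, 0.0]
[0.0, 7.7, 9.5, -0.041, -0.0, -0.0]
[-0.0, 6.3, 10.5, -0.041, 0.0, -0.0]
[612.69953916 -14.12701473 190.80123391]
```

```bash
python3 -m creep '[[[0,9,-8,-0.041,0,0,-1],[0,10,-7,-0.041,0,0,-1],[0,11,-5.5,-0.041,0,0,-1],[0,11.5,-4,-0.041,0,0,-1],[0,12,-2.3,-0.041,0,0,-1],[0,12,-0.7,-0.041,0,0,-1],[0,0,0,0,0,0,-1]]]'
```

```text
t: 5.03
tool_pos: [512.9, -19.1, 184.3]
ee_rot: [[-0.05, 0.903, 0.426], [0.999, 0.045, 0.022], [0.0, 0.427, -0.904]]
wrist_force: [-4.5, 0.1, 3.3]
grip_width: 0.07
gripper_force: 30.0
```

```bash
python3 -m creep '[[[0,12.2,1,-0.041,0,0,-1],[0,12,2.6,-0.041,0,0,-1],[0,11.5,4.2,-0.041,0,0,-1],[0,11,5.7,-0.041,0,0,-1],[0,10,7,-0.041,0,0,-1],[0,0,0,0,0,0,-1]]]'
python3 - <<'E'
from m import *
s=bot.get_state();H=W(65,107,68); l=FR.T@(np.array(s['tool_pos'])-H); print(np.hypot(l[0],l[2]),np.degrees(np.arctan2(l[2],-l[0])))
E
```

```text
t: 5.78
tool_pos: [574.2, -15.7, 195.8]
ee_rot: [[-0.05, 0.796, 0.603], [0.999, 0.039, 0.031], [0.001, 0.604, -0.797]]
wrist_force: [3.1, 2.3, 1.4]
grip_width: 0.074
gripper_force: 30.0
127.83140563043331 91.72242659019659
```

```bash
python3 -m creep '[[[0,8.9,8,-0.041,0,0,-1],[0,7.7,9,-0.041,0,0,-1],[0,0,0,0,0,0,-1]]]'
python3 -m creep '[[[0,6.3,9,-0.041,0,0,-1],[0,0,0,0,0,0,-1]]]'
python3 - <<'E'
from m import *
s=bot.get_state();H=W(65,107,68); l=FR.T@(np.array(s['tool_pos'])-H); print(np.hypot(l[0],l[2]),np.degrees(np.arctan2(l[2],-l[0])))
E
```

```text
t: 6.15
tool_pos: [597.8, -14.4, 192.9]
ee_rot: [[-0.05, 0.744, 0.667], [0.999, 0.037, 0.034], [0.001, 0.667, -0.745]]
wrist_force: [2.6, 4.5, 1.6]
grip_width: 0.074
gripper_force: 30.0
t: 6.4
tool_pos: [608.4, -13.8, 190.2]
ee_rot: [[-0.051, 0.716, 0.696], [0.999, 0.035, 0.036], [0.001, 0.697, -0.717]]
wrist_force: [2.6, 2.0, 1.5]
grip_width: 0.075
gripper_force: 30.0
127.98856171864031 107.31636606679572
```

```bash
python3 -m creep '[[[0,2,4,0,0,0,-1],[0,0,0,0,0,0,-1]]]'
python3 -m creep '[[[0,1,2,0,0,0,-1],[0,0,0,0,0,0,-1]]]'
```

```text
t: 6.65
tool_pos: [612.6, -13.6, 188.9]
ee_rot: [[-0.051, 0.716, 0.696], [0.999, 0.036, 0.036], [0.0, 0.697, -0.717]]
wrist_force: [4.0, 5.0, 2.8]
grip_width: 0.072
gripper_force: 30.0
t: 6.9
tool_pos: [614.7, -13.5, 188.3]
ee_rot: [[-0.051, 0.716, 0.696], [0.999, 0.036, 0.036], [0.0, 0.697, -0.717]]
wrist_force: [1.1, 5.2, 3.0]
grip_width: 0.072
gripper_force: 30.0
```

```bash
python3 -m creep '[[[0,1,2,0,0,0,-1],[0,0,0,0,0,0,-1]]]'
python3 - <<'E'
from m import *
s=bot.get_state();H=W(65,107,68); l=FR.T@(np.array(s['tool_pos'])-H); print(s['wrist_force'],np.hypot(l[0],l[2]),np.degrees(np.arctan2(l[2],-l[0])))
c=shot('side','s2')
im=c['frame'][170:320,250:450,::-1]; cv2.imwrite('pics/c5.png',cv2.resize(im,None,fx=4,fy=4,interpolation=cv2.INTER_CUBIC))
E
```

```text
t: 7.15
tool_pos: [616.0, -13.4, 187.7]
ee_rot: [[-0.052, 0.716, 0.696], [0.999, 0.037, 0.036], [0.0, 0.697, -0.717]]
wrist_force: [-12.0, 3.0, 13.2]
grip_width: 0.075
gripper_force: 30.0
[-12.00955544   3.01191228  13.19784145] 128.10234774414772 110.90165506297714
```

View pics/c5.png

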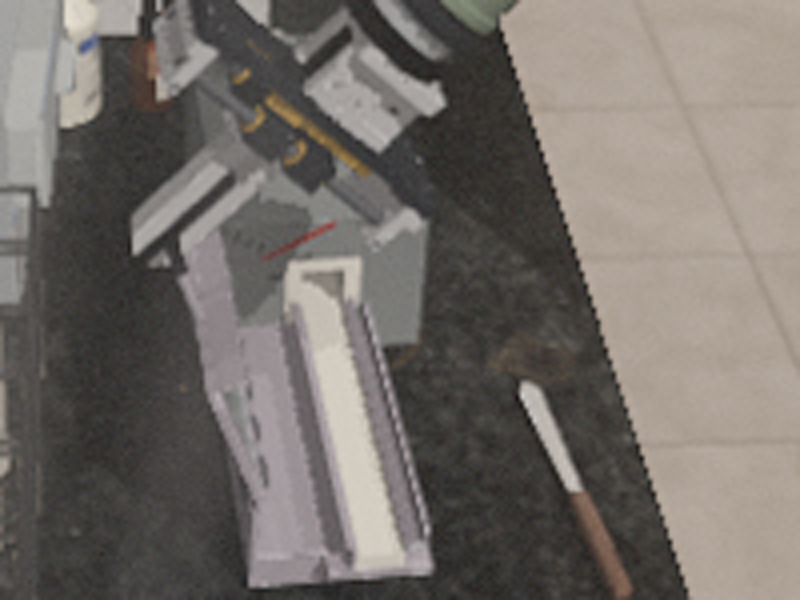

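The cover stands fully back with the force rising at the stop. The trough's cream floor is clear from its outer end at c5 (382,567) to the mouth at (310,290).

```bash
python3 -m creep '[[[0,0,0,0,0,0,-0.4],[0,0,0,0,0,0,-0.3],[0,0,-30,0,0,0,-0.3],[0,0,-40,0,0,0,-0.3],[0,0,-40,0,0,0,-0.3]]]'
python3 - <<'E'
from m import *
s2=L('side') if 0 else L('s2'); f=s2['frame'].astype(int)
lab=cv2.cvtColor(s2['frame'],cv2.COLOR_RGB2LAB).astype(int)
ys,xs,ws=[],[],[]
for v in range(252,311,3):
    m=(lab[v,:,2]>134)&(lab[v,:,0]>140); u=np.where(m[310:365])[0]+310
    if len(u)>6:
        p=onz(s2,(u.min()+u.max())/2,v,40); w=onz(s2,u.max(),v,40)[0]-onz(s2,u.min(),v,40)[0]; ys.append(p[1]);xs.append(p[0]);ws.append(round(-w,1))
k=np.polyfit(ys,xs,1); print(ws); print('yaw',np.degrees(-k[0]),'x at y=-126',np.polyval(k,-126),'at 98',np.polyval(k,98), np.std(np.array(xs)-np.polyval(k,ys)))
v=onz(s2,345.5,311.8,40); print('end',v, 'expect',W(0,225,40))
# red mark etc no. boats: refine
for nm in('s2',):
  for A,r,q in blobs(s2,(0,0,130),(180,70,255),(270,330,370,440)): print(r[0],onz(s2,*r[0],15))
E
```

```text
t: 7.82
tool_pos: [538.1, -18.0, 264.5]
ee_rot: [[-0.05, 0.719, 0.693], [0.999, 0.036, 0.035], [0.0, 0.694, -0.72]]
wrist_force: [0.4, -0.7, 0.3]
grip_width: 0.351
gripper_force: 0.0Traceback (most recent call last):
  File "<stdin>", line 9, in <module>
    raise TypeError("expected non-empty vector for x")
TypeError: expected non-empty vector for x
```

```bash
python3 - <<'E'
from m import *
s2=L('s2'); f=s2['frame'].astype(int)
ys,xs,ws=[],[],[]
for v in range(256,311,3):
    m=(f[v,:,0]-f[v,:,2]>10)&(f[v,:,0]>150); u=np.where(m[310:365])[0]+310
    if len(u)>6:
        p=onz(s2,(u.min()+u.max())/2,v,40); w=onz(s2,u.max(),v,40)[0]-onz(s2,u.min(),v,40)[0]; ys.append(p[1]);xs.append(p[0]);ws.append(round(-w,1))
print(f[290,315:360].tolist()[::5]);print(ws)
if ys:
  k=np.polyfit(ys,xs,1); print('yaw',np.degrees(-k[0]),'x at y=-126',np.polyval(k,-126),'at 98',np.polyval(k,98), np.std(np.array(xs)-np.polyval(k,ys)))
v=onz(s2,345.5,311.8,40); print('end',v, 'expect',W(0,225,40))
c=shot('side','s3')
for A,r,q in blobs(c,(0,0,130),(180,70,255),(270,330,370,440)): print(r[0],onz(c,*r[0],25))
print(onz(c,342.1,398.9,25))
# go to hover over boat B
line([611,224.5,150],down(-88),10)
E
```

```text
[[150, 141, 144], [167, 158, 164], [151, 142, 147], [103, 98, 97], [190, 183, 180], [212, 205, 194], [183, 177, 167], [127, 119, 123], [43, 40, 40]]
[np.float64(20.3), np.float64(22.7), np.float64(22.5), np.float64(22.3), np.float64(24.6), np.float64(22.0), np.float64(21.8), np.float64(24.1), np.float64(21.5), np.float64(23.7), np.float64(21.2), np.float64(23.4), np.float64(23.2), np.float64(25.4), np.float64(22.9), np.float64(22.8), np.float64(22.6), np.float64(24.7), np.float64(24.5)]
yaw 3.196762628925606 x at y=-126 512.0626601876752 at 98 499.5647967330758 0.5751553250733724
end [499.09045646 108.58236293  40.        ] expect [499.22440985  98.69164532  40.        ]
(342.73529052734375, 398.55877685546875) [528.75849443 319.19545385  25.        ]
(297.4057312011719, 362.4631042480469) [610.82319813 230.19513496  25.        ]
[530.04503719 319.87117612  25.        ]
[23.9, -2.2, 14.4, 0.06, -0.061, 0.15]
[24.2, -5.0, 13.2, 0.06, -0.061, 0.15]
[24.0, -7.9, 12.1, 0.06, -0.061, 0.15]
[23.3, -10.7, 11.2, 0.06, -0.061, 0.15]
[22.2, -13.5, 10.6, 0.06, -0.061, 0.15]
[20.6, -16.1, 10.1, 0.06, -0.061, 0.15]
[18.6, -18.4, 10.0, 0.06, -0.061, 0.15]
[16.3, -20.4, 10.1, 0.06, -0.061, 0.15]
[13.7, -22.1, 10.5, 0.06, -0.061, 0.15]
[11.0, -23.3, 11.1, 0.06, -0.061, 0.15]
```

```bash
sed -i "s/^FO=.*/FO=np.array([511.8,-126,0]);FR=Ro.from_euler('z',3.1,degrees=True).as_matrix()/" m.py; python3 - <<'E'
from m import *
c=L('side0');t=L('top0')
print('flask left/right/bottom',onz(c,224,382,20).round(),onz(c,264,382,20).round(),onz(c,243,400,0).round(), 'neck',tri(c,(239,340),t,(200,186)))
s=bot.get_state();p=np.array(s['tool_pos']);R=np.array(s['ee_rot'])
print('A');line(p+[-20,150,0],R,3)
st=(p+[-20,150,0],R); print('B'); line([611,224.5,150],down(-88),10,st)
E
```

```text
flask left/right/bottom [756. 266.  20.] [678. 270.  20.] [719. 295.   0.] neck (array([717.88919145, 265.72034244, 139.41908705]), np.float64(0.604206491413816))
A
[50.3, -2.9, -3.0, -0.0, -0.0, 0.0]
[50.3, -2.9, -3.0, 0.0, 0.0, 0.0]
[50.3, -2.9, -3.0, 0.0, 0.0, 0.0]
B
[8.8, -1.4, 15.3, 0.06, -0.061, 0.15]
[9.5, -1.8, 14.9, 0.06, -0.061, 0.15]
[10.1, -2.4, 14.4, 0.06, -0.061, 0.15]
[10.5, -3.1, 13.9, 0.06, -0.061, 0.15]
[10.8, -3.9, 13.5, 0.06, -0.061, 0.15]
[11.0, -4.7, 13.1, 0.06, -0.061, 0.15]
[11.0, -5.6, 12.7, 0.06, -0.061, 0.15]
[10.9, -6.5, 12.4, 0.06, -0.061, 0.15]
[10.6, -7.4, 12.2, 0.06, -0.061, 0.15]
[10.2, -8.2, 12.0, 0.06, -0.061, 0.15]
```

```bash
python3 -m creep '[[[50.5,-3,-3,0,0,0,0.4],[50.5,-3,-3,0,0,0,0.4],[50,-3,-3,0,0,0,0.4]]]'
python3 -m creep '[[[8.8,-1.4,15.3,0.06,-0.061,0.15,0.5],[9.5,-1.8,15,0.06,-0.061,0.15,0.5],[10,-2.4,14.4,0.06,-0.061,0.15,0.5],[10.5,-3,14,0.06,-0.061,0.15,0.5],[11,-4,13.5,0.06,-0.061,0.15,0.5],[11,-4.7,13,0.06,-0.061,0.15,0.5],[11,-5.6,12.7,0.06,-0.061,0.15,0.5],[11,-6.5,12.4,0.06,-0.061,0.15,0.5],[10.6,-7.4,12.2,0.06,-0.061,0.15,0.5],[10,-8,12,0.06,-0.061,0.15,0.5]]]'
python3 -m creep '[[[0,0,0,0,0,0,0.5],[0,0,0,0,0,0,0.5]]]'
python3 - <<'E'
from m import *
c=shot('side','s4');s=bot.get_state();print(s['q'].round(1))
for A,r,q in blobs(c,(0,0,130),(180,70,255),(270,330,370,440)): print(A,r)
line([611,224.5,60],down(-88),5)
im=c['frame'][250:430,240:420,::-1]; cv2.imwrite('pics/c6.png',cv2.resize(im,None,fx=3.3,fy=3.3,interpolation=cv2.INTER_CUBIC))
E
```

```text
t: 8.25
tool_pos: [519.4, 127.6, 264.3]
ee_rot: [[-0.049, 0.719, 0.694], [0.999, 0.035, 0.034], [-0.0, 0.694, -0.72]]
wrist_force: [-0.4, 0.6, -0.3]
grip_width: 0.634
gripper_force: 0.0
t: 9.5
tool_pos: [608.1, 219.7, 145.6]
ee_rot: [[0.998, 0.067, 0.004], [0.067, -0.998, -0.011], [0.003, 0.011, -1.0]]
wrist_force: [0.2, 0.6, -0.1]
grip_width: 0.753
gripper_force: 0.0
t: 9.75
tool_pos: [607.1, 219.0, 146.6]
ee_rot: [[0.997, 0.073, 0.006], [0.073, -0.997, -0.013], [0.005, 0.014, -1.0]]
wrist_force: [-0.4, 0.6, 0.6]
grip_width: 0.748
gripper_force: 0.0
[12.6 24.  82.1 -0.8 73.7 98.6]
263.0 ((342.73529052734375, 398.55877685546875), (25.381790161132812, 13.3768892288208), 59.036251068115234)
224.5 ((297.39752197265625, 362.3729248046875), (22.543399810791016, 11.407503128051758), 84.80557250976562)
79.0 ((302.0, 334.5), (9.0, 10.0), 90.0)
[0.8, -1.2, 17.4, 0.003, -0.001, 0.008]
[0.8, -1.2, 17.4, 0.003, -0.001, 0.008]
[0.8, -1.1, 17.4, 0.003, -0.001, 0.008]
[0.8, -1.1, 17.4, 0.003, -0.001, 0.008]
[0.8, -1.1, 17.4, 0.003, -0.001, 0.008]
```

View pics/c6.png

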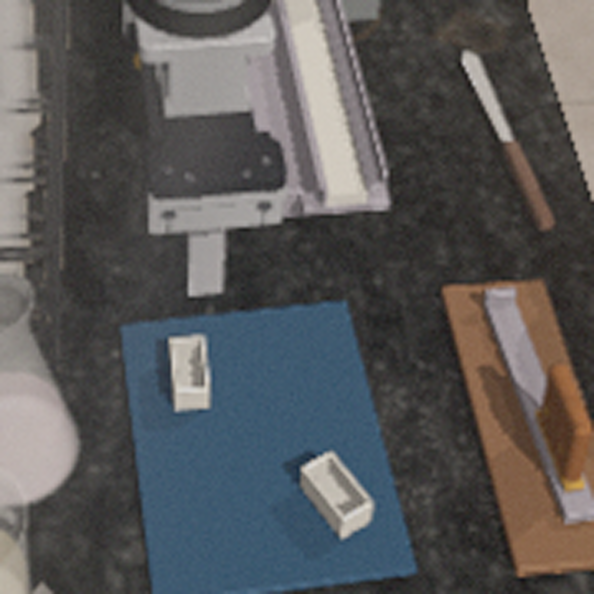

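The near finger is at c6 (207,295), in line with boat B at (190,375). Boat A is at (337,495). Descending on B.

```bash
python3 -m creep '[[[1,-1.5,25,0.003,-0.001,0.01,0.5],[1,-1.5,25,0.003,-0.001,0.01,0.5],[1,-1.5,25,0.003,-0.001,0.01,0.5],[1,-1,25,0.003,-0.001,0.01,0.5],[0,0,10,0,0,0,0.5],[0,0,6,0,0,0,0.5],[0,0,0,0,0,0,0.5]]]'
python3 -m creep '[[[0,0,0,0,0,0,-0.1],[0,0,0,0,0,0,-0.2],[0,0,0,0,0,0,-0.5],[0,0,0,0,0,0,-1],[0,0,0,0,0,0,-1]]]'
```

```text
t: 10.68
tool_pos: [612.1, 224.4, 32.0]
ee_rot: [[0.999, 0.032, 0.003], [0.032, -0.999, -0.0], [0.003, 0.0, -1.0]]
wrist_force: [0.5, -0.5, -0.5]
grip_width: 0.751
gripper_force: 0.0
t: 11.3
tool_pos: [612.2, 224.2, 31.8]
ee_rot: [[0.999, 0.032, 0.003], [0.032, -0.999, -0.0], [0.003, 0.0, -1.0]]
wrist_force: [-0.6, -0.9, 2.4]
grip_width: 0.443
gripper_force: 30.0
```

```bash
python3 - <<'E'
from m import *
s=bot.get_state(); R=down(-86.9); p=np.array(s['tool_pos'])
a=p+[0,0,66]; b=W(0,230,98); c=W(0,50,98); print(a,b,c)
print('up');line(a,R,2); print('b');line(b,R,4,(a,R));print('c');line(c,R,4,(b,R))
E
```

```text
[612.2106859  224.16060437  97.7869281 ] [499.36187301 103.66343418  98.        ] [509.09605935 -76.07316648  98.        ]
up
[0.1, 0.0, -33.0, 0.0, -0.001, -0.011]
[0.0, 0.0, -33.0, 0.0, -0.001, -0.011]
b
[-29.8, 28.6, -0.1, 0.0, 0.0, 0.0]
[-29.8, 28.6, -0.1, 0.0, 0.0, 0.0]
[-29.8, 28.6, -0.1, 0.0, 0.0, 0.0]
[-29.8, 28.6, -0.1, 0.0, 0.0, 0.0]
c
[0.0, 45.0, 0.0, 0.0, 0.0, 0.0]
[-0.0, 45.0, 0.0, 0.0, 0.0, 0.0]
[0.0, 45.0, 0.0, 0.0, 0.0, 0.0]
[0.0, 45.0, 0.0, 0.0, 0.0, 0.0]
```

```bash
python3 -m creep '[[[0,0,-20,0,-0.001,-0.011,-1],[0,0,-23,0,-0.001,-0.011,-1],[0,0,-23,0,0,0,-1],[-30,28.5,0,0,0,0,-1],[-30,28.5,0,0,0,0,-1],[-30,28.5,0,0,0,0,-1],[-30,28.5,0,0,0,0,-1]]]'
python3 -m creep '[[[0,40,0,0,0,0,-1],[0,45,0,0,0,0,-1],[0,45,0,0,0,0,-1],[0,45,0,0,0,0,-1],[0,5,0,0,0,0,-1],[0,0,0,0,0,0,-1]]]'
python3 - <<'E'
from m import *
line(W(0,50,68.5),down(-86.9),3)
E
```

```text
t: 12.18
tool_pos: [497.8, 103.2, 98.7]
ee_rot: [[0.999, 0.054, 0.002], [0.054, -0.999, -0.0], [0.002, 0.001, -1.0]]
wrist_force: [0.0, -0.1, -0.3]
grip_width: 0.444
gripper_force: 30.0
t: 12.92
tool_pos: [508.0, -75.8, 98.2]
ee_rot: [[0.999, 0.053, 0.001], [0.053, -0.999, -0.0], [0.001, 0.0, -1.0]]
wrist_force: [-0.2, 0.8, 0.3]
grip_width: 0.445
gripper_force: 30.0
[0.3, 0.1, 9.9, 0.0, -0.0, -0.0]
[0.3, 0.1, 9.9, 0.0, -0.0, -0.0]
[0.3, 0.1, 9.9, 0.0, -0.0, -0.0]
```

```bash
python3 -m creep '[[[0.5,0,10,0,0,0,-1],[0.5,0,9,0,0,0,-1],[0,0,6,0,0,0,-1],[0,0,2.5,0,0,0,-1],[0,0,0,0,0,0,-1]]]'
python3 - <<'E'
from m import *
c=shot('side','s5')
im=c['frame'][170:330,250:450,::-1]; cv2.imwrite('pics/c7.png',cv2.resize(im,None,fx=3.7,fy=3.7,interpolation=cv2.INTER_CUBIC))
E
```

```text
t: 13.55
tool_pos: [508.7, -75.6, 69.7]
ee_rot: [[0.999, 0.054, -0.0], [0.054, -0.999, -0.0], [-0.0, 0.0, -1.0]]
wrist_force: [-0.4, -0.1, 0.0]
grip_width: 0.443
gripper_force: 30.0
```

View pics/c7.png

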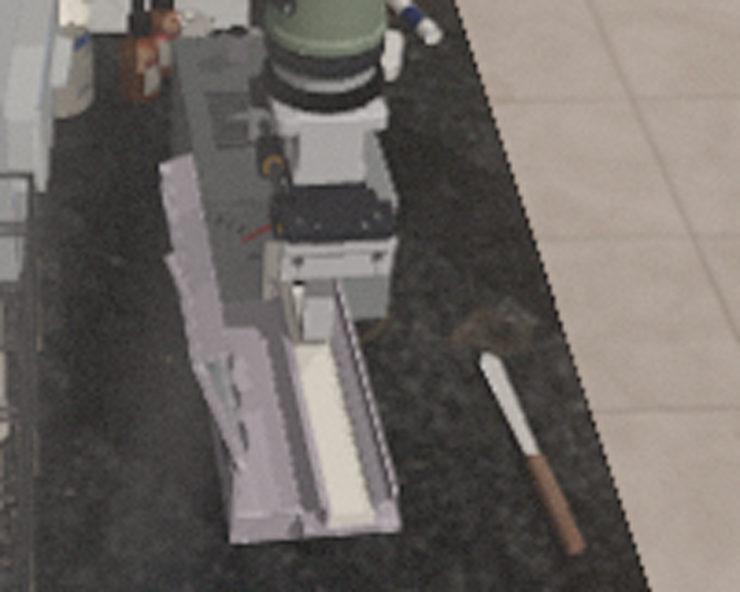

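The finger at c7 (315,330) sits between the trough walls, with the cover still up. Setting the boat down.

```bash
python3 -m creep '[[[0,0,1.5,0,0,0,-1],[0,0,1,0,0,0,-1],[0,0,0,0,0,0,-1]]]'
python3 -m creep '[[[0,0,0,0,0,0,0],[0,0,0,0,0,0,0.15],[0,0,0,0,0,0,0.15]]]'
python3 -m creep '[[[0,0,-15,0,0,0,0.15],[0,0,-30,0,0,0,0.15],[0,-55,-10,0,0,0,0.2],[0,-60,0,0,0,0,0.4],[0,-60,0,0,0,0,0.5],[0,0,0,0,0,0,0.5]]]'
python3 - <<'E'
from m import *
c=shot('side','s6')
im=c['frame'][170:430,250:400,::-1]; cv2.imwrite('pics/c8.png',cv2.resize(im,None,fx=2.3,fy=2.3,interpolation=cv2.INTER_CUBIC))
line([530.5,315,110],down(-64.5),6)
for A,r,q in blobs(c,(0,0,130),(180,70,255),(270,330,370,440)): print(A,r)
E
```

```text
t: 13.98
tool_pos: [508.8, -75.8, 67.5]
ee_rot: [[0.999, 0.054, 0.0], [0.054, -0.999, -0.0], [0.0, 0.0, -1.0]]
wrist_force: [-0.7, -0.4, -0.0]
grip_width: 0.445
gripper_force: 30.0
t: 14.35
tool_pos: [508.9, -75.8, 67.5]
ee_rot: [[0.999, 0.054, 0.001], [0.054, -0.999, -0.0], [0.001, 0.0, -1.0]]
wrist_force: [-0.3, -0.6, 0.8]
grip_width: 0.572
gripper_force: 0.0
t: 15.1
tool_pos: [499.2, 102.6, 123.6]
ee_rot: [[0.998, 0.06, 0.002], [0.06, -0.998, 0.0], [0.002, -0.0, -1.0]]
wrist_force: [0.6, 0.1, 0.1]
grip_width: 0.752
gripper_force: 0.0
[7.2, -35.4, 2.2, 0.0, -0.0, -0.064]
[9.5, -34.8, 2.2, 0.0, -0.0, -0.064]
[11.7, -34.2, 2.2, 0.0, -0.0, -0.064]
[13.9, -33.3, 2.2, 0.0, -0.0, -0.064]
[16.0, -32.4, 2.2, 0.0, -0.0, -0.064]
[18.1, -31.3, 2.2, 0.0, -0.0, -0.064]
267.0 ((342.80877685546875, 398.5146789550781), (25.381790161132812, 13.54838752746582), 59.036251068115234)
```

View pics/c8.png

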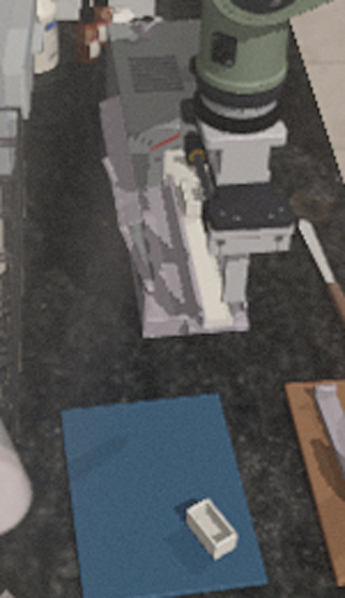

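Boat B is in the trough near c8 (183,175), partly hidden by the arm. Boat A is still at (213,528) on the mat.

```bash
python3 -m creep '[[[7,-35.5,2,0,0,-0.064,0.5],[9.5,-35,2,0,0,-0.064,0.5],[11.5,-34,2,0,0,-0.064,0.5],[14,-33.5,2,0,0,-0.064,0.5],[16,-32.5,2,0,0,-0.064,0.5],[18,-31.5,2,0,0,-0.064,0.5],[0,0,30,0,0,0,0.5],[0,0,0,0,0,0,0.5]]]'
python3 - <<'E'
from m import *
line([530,315,32],down(-64.5),1)
E
```

```text
t: 16.15
tool_pos: [529.7, 311.6, 78.0]
ee_rot: [[0.906, 0.423, -0.005], [0.423, -0.906, -0.003], [-0.006, 0.001, -1.0]]
wrist_force: [-0.4, -0.3, 1.0]
grip_width: 0.751
gripper_force: 0.0
[2.0, -3.0, 46.0, 0.001, 0.006, -0.009]
```

```bash
python3 -m creep '[[[1,-1.5,20,0,0.003,-0.005,0.5],[1,-1.5,16,0,0.003,-0.004,0.5],[0,0,10,0,0,0,0.5],[0,0,0,0,0,0,0.5],[0,0,0,0,0,0,-0.1],[0,0,0,0,0,0,-0.2],[0,0,0,0,0,0,-0.5],[0,0,0,0,0,0,-1],[0,0,0,0,0,0,-1]]]'
python3 - <<'E'
from m import *
s=bot.get_state(); R=down(-86.9); p=np.array(s['tool_pos'])
a=p+[0,0,66]; b=W(0,240,p[2]+66); print(p);line(b,R,6,(a,np.array(s['ee_rot'])))
E
```

```text
t: 17.27
tool_pos: [532.0, 317.6, 34.9]
ee_rot: [[0.902, 0.432, 0.007], [0.432, -0.902, 0.002], [0.007, 0.001, -1.0]]
wrist_force: [-1.0, 0.1, 3.1]
grip_width: 0.442
gripper_force: 29.8
[532.04323597 317.55056656  34.88491218]
[-19.7, 28.3, -0.1, -0.0, -0.001, 0.065]
[-17.8, 29.5, -0.1, -0.0, -0.001, 0.065]
[-15.8, 30.6, -0.1, -0.0, -0.001, 0.065]
[-13.8, 31.6, -0.0, -0.0, -0.001, 0.065]
[-11.7, 32.4, -0.0, -0.0, -0.001, 0.065]
[-9.6, 33.1, -0.0, -0.0, -0.001, 0.065]
```

```bash
python3 -m creep '[[[0,0,-18,0,0,0,-1],[0,0,-24,0,0,0,-1],[0,0,-24,0,0,0,-1],[-19.7,28,0,0,0,0.065,-1],[-18,29.5,0,0,0,0.065,-1],[-16,30.5,0,0,0,0.065,-1],[-14,31.5,0,0,0,0.065,-1],[-12,32.5,0,0,0,0.065,-1],[-9.5,33,0,0,0,0.065,-1],[0,0,0,0,0,0,-1]]]'
python3 - <<'E'
from m import *
c=shot('side','s7')
im=c['frame'][170:400,250:450,::-1]; cv2.imwrite('pics/c9.png',cv2.resize(im,None,fx=2.6,fy=2.6,interpolation=cv2.INTER_CUBIC))
line(W(0,118,101),down(-86.9),3)
E
```

```text
t: 18.52
tool_pos: [497.3, 111.9, 100.5]
ee_rot: [[0.999, 0.054, 0.007], [0.054, -0.999, 0.002], [0.007, -0.002, -1.0]]
wrist_force: [0.7, 1.1, -0.1]
grip_width: 0.445
gripper_force: 29.8
[0.4, 40.5, -0.2, -0.001, -0.002, 0.0]
[0.4, 40.5, -0.2, -0.001, -0.002, 0.0]
[0.4, 40.5, -0.2, -0.001, -0.002, 0.0]
```

View pics/c9.png

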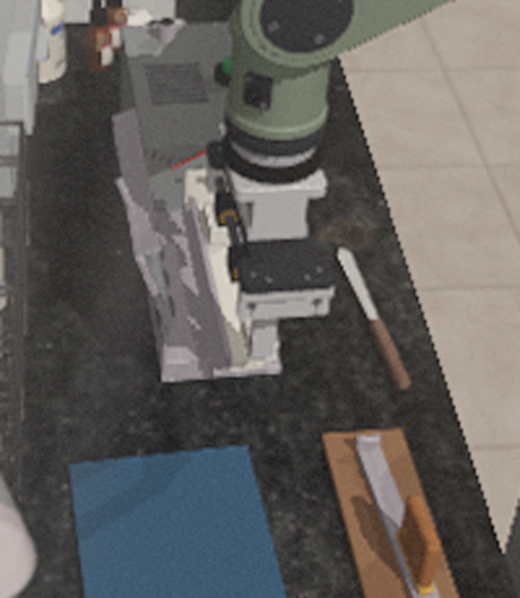

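Boat A is in the grip above the trough end, and the mat is empty. Boat B shows at c9 (200,205). Moving A in and lowering it.

```bash
python3 -m creep '[[[0.5,40,0,0,0,0,-1],[0.5,40,0,0,0,0,-1],[0,40,0,0,0,0,-1],[0,1,10,0,0,0,-1],[0,0,10,0,0,0,-1],[0,0,6,0,0,0,-1],[0,0,3,0,0,0,-1],[0,0,0,0,0,0,-1]]]'
python3 - <<'E'
from m import *
line(W(0,118,71),down(-86.9),1)
E
```

```text
t: 19.58
tool_pos: [505.6, -6.2, 70.2]
ee_rot: [[0.998, 0.058, 0.007], [0.058, -0.998, 0.003], [0.007, -0.002, -1.0]]
wrist_force: [1.9, 1.1, -0.9]
grip_width: 0.443
gripper_force: 30.0
[-0.3, 1.9, -0.8, -0.002, -0.007, 0.004]
```

```bash
python3 -m creep '[[[0,8,-1,0,0,0,-1],[0,8,0,0,0,0,-1],[0,8,0,0,0,0,-1],[0,8,0,0,0,0,-1],[0,8,0,0,0,0,-1],[0,5,0.8,0,0,0,-1],[0,0,0,0,0,0,-1]]]'
python3 -m creep '[[[0,0,0,0,0,0,0],[0,0,0,0,0,0,0.1],[0,0,0,0,0,0,0.1]]]'
python3 -m creep '[[[0,0,-15,0,0,0,0.1],[0,0,-30,0,0,0,0.1],[0,-55,-20,0,0,0,0.2],[0,-60,-10,0,0,0,0.4],[0,-60,0,0,0,0,0.5],[-40,-40,0,0,0,0,0.5],[-40,-40,0,0,0,0,0.5],[0,0,0,0,0,0,0.5]]]'
python3 - <<'E'
from m import *
c=shot('side','s8')
a=cv2.resize(c['frame'][190:320,290:390,::-1],None,fx=4,fy=4,interpolation=cv2.INTER_CUBIC)
b=cv2.resize(c['frame'][320:430,350:450,::-1],None,fx=3.9,fy=4.7,interpolation=cv2.INTER_CUBIC)[:520,:390]
b=cv2.copyMakeBorder(b,0,520-b.shape[0],0,390-b.shape[1],cv2.BORDER_CONSTANT); cv2.imwrite('pics/c10.png',np.hstack([a,b])); print(a.shape,b.shape)
E
```

```text
t: 20.45
tool_pos: [508.3, -52.6, 71.4]
ee_rot: [[0.998, 0.057, 0.007], [0.056, -0.998, 0.002], [0.007, -0.002, -1.0]]
wrist_force: [0.0, 2.8, 5.3]
grip_width: 0.441
gripper_force: 34.6
t: 20.82
tool_pos: [507.9, -52.0, 71.4]
ee_rot: [[0.998, 0.057, 0.006], [0.057, -0.998, 0.003], [0.006, -0.002, -1.0]]
wrist_force: [-0.8, 4.0, 6.4]
grip_width: 0.548
gripper_force: 3.7
t: 21.82
tool_pos: [409.9, 198.7, 145.3]
ee_rot: [[0.998, 0.062, 0.004], [0.062, -0.998, 0.001], [0.004, -0.0, -1.0]]
wrist_force: [0.4, -0.8, -0.4]
grip_width: 0.749
gripper_force: 0.0
(520, 400, 3) (520, 390, 3)
```

View pics/c10.png

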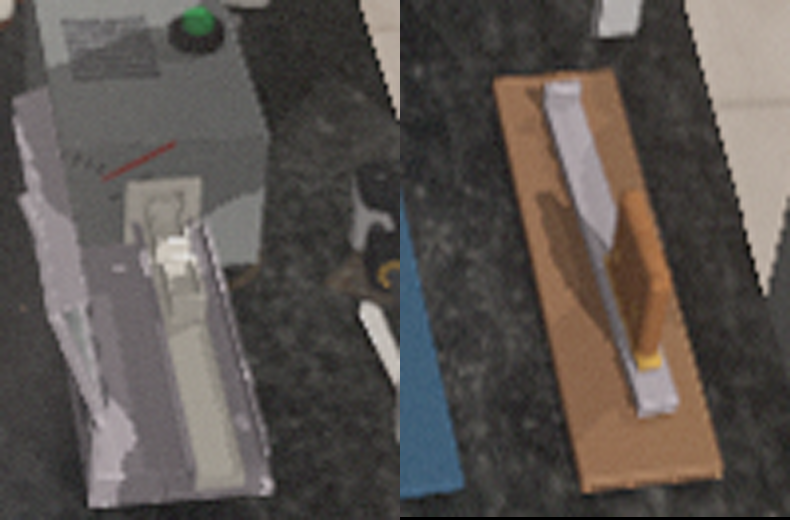

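```bash
python3 - <<'E'
from m import *
c=L('s8')
for n,y0,y1 in(('A',53,95),('B',-7,35)):
  for z in(40,60):
    print(n,z,[((proj(c,W(x,y,z))-[290,190])*4).round().tolist() for x,y in((11,y1),(-11,y1),(-11,y0),(11,y0))])
print('mouth',[((proj(c,W(x,0,z))-[290,190])*4).round().tolist() for x,z in((14,40),(-14,40),(-14,72),(14,72))])
f=cv2.cvtColor(c['frame'],cv2.COLOR_RGB2GRAY)
print('cols 318..346'); 
for v in range(230,276): print(v,' '.join('%3d'%k for k in f[v,318:347]))
E
```

```text
A 40 [[165.0, 323.0], [200.0, 321.0], [189.0, 277.0], [155.0, 279.0]]
A 60 [[166.0, 298.0], [202.0, 296.0], [191.0, 253.0], [156.0, 255.0]]
B 40 [[150.0, 261.0], [185.0, 259.0], [175.0, 219.0], [141.0, 221.0]]
B 60 [[152.0, 237.0], [186.0, 235.0], [176.0, 194.0], [142.0, 196.0]]
mouth [[138.0, 228.0], [181.0, 225.0], [183.0, 186.0], [140.0, 188.0]]
cols 318..346
230  90  92  92  86  84  78  74  75  80  87  88  94  92  91  90  91  87  96  92  89  93  88  89  88  89  90  91  87  87
231  93  92  88  78  73  78  82  90  92  95  92  90  93  88  91  90  90  94  93  89  92  91  91  88  84  87  92  92  86
232  88  82  70  77  84  89  94  94  90  89  92  93  88  93  89  87  88  90  88  90  89  90  87  89  88  90  89  91  89
233  78  77  85  92  92  92  91  87  82  80  86  92  89  87  86  92  89  85  86  88  92  91  90  87  89  90  88  89  89
234  89  92  91  89  92  91  89  80  79  83  97 101 106 107 107 108 114 115 120 116 121 126  98  83  90  88  90  88  92
235  87  93  93  99 117 123 114 115 121 128 128 130 136 140 138 138 143 144 145 144 147 151 111  88  89  91  87  91  87
236  95  88  90
[... 4084 characters left out ...]
 100 100  98  99 104 104 103 106 106 130 136 148 145 144 137 138 129 127 131 116 105 103 103 101  90
271 112 106 102 103 104 103 103 101 104 103 102 117 110 128 134 136 136 136 132 140 146 145 139 125 106 104 104 104  95
272 116 107 101 101 104 103 101 103 104 103  99 114 114 128 135 136 135 141 142 155 156 158 143 135 106 102 101 109  96
273 119 112 106 102 104 103 104  96 105 105  99 113 116 124 131 140 143 151 157 156 158 150 137 138 113  98 100 109 103
274 117 116 107  99 102 107 104 101 103 102 102 102 112 121 141 152 157 156 154 155 155 149 136 137 121 103 103 105 102
275 121 107 103 103 101  99 102 102 101 106 104 103 115 119 149 155 155 154 158 156 154 155 141 134 123 110 102 101 109
```

The right half of c10 shows the pusher unmoved: face plate at (563,90), runner end at (657,405), grip top from (635,190) to (660,275). Boat A's rear face and boat B's rear edge match the projections I expected within a few pixels.

```bash
python3 - <<'E'
from m import *
c=L('s8');t=L('top0')
Q=lambda x,y:(350+(x-400)/3.9,320+y/4.7)
print('face top',onz(c,*Q(563,85),24).round(1),'runner end bottom',onz(c,*Q(657,412),8).round(1),'end top',onz(c,*Q(660,400),16).round(1))
print('grip top far/near',onz(c,*Q(637,190),68).round(1),onz(c,*Q(657,277),68).round(1))
# orange vs tile mask
for n,cc,box in(('side',c,(370,330,435,430)),('top',t,(165,275,250,315))):
    for A,r,q in blobs(cc,(10,170,120),(20,255,255),box,4): print(n,A,np.round(r[0],1),r[1],onz(cc,*r[0],50).round(1))
for A,r,q in blobs(c,(0,0,120),(180,60,255),(375,330,425,420)): 
    vx,vy,x0,y0=cv2.fitLine(q,cv2.DIST_L2,0,.01,.01).ravel(); print(A,r[0],r[1])
f=cv2.cvtColor(c['frame'],cv2.COLOR_RGB2HSV)
for v in(362,370,378,386): print(v,[tuple(int(z) for z in f[v,u]) for u in range(402,420,2)])
E
```

```text
face top [406.3 175.3  24. ] runner end bottom [389.3 335.1   8. ] end top [389.  334.9  16. ]
grip top far/near [393.1 271.1  68. ] [393.2 314.1  68. ]
top 24.5 [193.4 296.7] (2.969848871231079, 13.01076602935791) [394.8 294.3  50. ]
86.5 (414.3351745605469, 400.58917236328125) (14.998379707336426, 10.734135627746582)
278.0 (396.51123046875, 354.4768981933594) (37.944828033447266, 9.813318252563477)
362 [(163, 14, 161), (6, 49, 145), (12, 126, 117), (13, 146, 152), (13, 148, 165), (13, 127, 153), (10, 49, 62), (26, 37, 48), (20, 26, 58)]
370 [(169, 13, 156), (4, 34, 128), (11, 143, 82), (12, 122, 88), (14, 140, 111), (12, 142, 153), (12, 147, 163), (12, 98, 102), (17, 34, 52)]
378 [(6, 36, 105), (13, 143, 89), (9, 116, 86), (10, 116, 86), (11, 127, 90), (13, 127, 92), (12, 147, 132), (12, 148, 159), (13, 132, 168)]
386 [(13, 97, 87), (161, 20, 101), (13, 108, 102), (13, 153, 80), (16, 136, 94), (11, 130, 96), (14, 146, 138), (12, 151, 147), (12, 119, 139)]
```

```bash
python3 - <<'E'
from m import *
line([393.6,292.5,110],down(-83.8),3)
E
```

```text
[-4.3, -31.9, 11.9, -0.0, -0.002, -0.016]
[-3.7, -31.9, 11.9, -0.0, -0.002, -0.016]
[-3.2, -32.0, 11.9, -0.0, -0.002, -0.016]
```

```bash
python3 -m creep '[[[-4.3,-32,12,0,-0.002,-0.016,0.6],[-3.7,-32,12,0,-0.002,-0.016,0.6],[-3.2,-32,12,0,-0.002,-0.016,0.6],[0,0,0,0,0,0,0.6],[0,0,0,0,0,0,0.6]]]'
python3 - <<'E'
from m import *
line([393.6,292.5,50],down(-83.8),1)
E
```

```text
t: 22.5
tool_pos: [396.3, 291.5, 110.0]
ee_rot: [[0.995, 0.103, 0.001], [0.103, -0.995, 0.001], [0.001, -0.001, -1.0]]
wrist_force: [-0.2, 0.5, 0.3]
grip_width: 0.798
gripper_force: 0.0
[-2.6, -1.2, 60.0, -0.001, -0.001, -0.005]
```

```bash
python3 -m creep '[[[-2.5,-1,15,0,0,-0.005,0.6],[0,0,15,0,0,0,0.6],[0,0,15,0,0,0,0.6],[0,0,10,0,0,0,0.6],[0,0,5,0,0,0,0.6],[0,0,0,0,0,0,0.6]]]'
python3 -m creep '[[[0,0,0,0,0,0,0.25],[0,0,0,0,0,0,0.15],[0,0,0,0,0,0,0],[0,0,0,0,0,0,-1],[0,0,0,0,0,0,-1]]]'
python3 - <<'E'
from m import *
s=bot.get_state(); print(s['tool_pos'],s['ee_rot'].round(4).tolist())
np.save('grasp.npy',dict(p=s['tool_pos'],R=s['ee_rot']),allow_pickle=True)
E
```

```text
t: 23.25
tool_pos: [392.3, 293.5, 49.3]
ee_rot: [[0.994, 0.11, -0.001], [0.11, -0.994, 0.001], [-0.001, -0.001, -1.0]]
wrist_force: [-0.7, 0.6, 0.2]
grip_width: 0.802
gripper_force: 0.0
t: 23.88
tool_pos: [392.8, 293.6, 50.1]
ee_rot: [[0.994, 0.11, 0.001], [0.11, -0.994, 0.002], [0.001, -0.002, -1.0]]
wrist_force: [-0.2, -0.5, 2.6]
grip_width: 0.531
gripper_force: 30.0
[392.78031382 293.63892015  50.09941083] [[0.994, 0.1098, 0.0006], [0.1098, -0.994, 0.0017], [0.0007, -0.0017, -1.0]]
```

```bash
python3 - <<'E'
from m import *
s=bot.get_state(); R=np.array(s['ee_rot']); p=np.array(s['tool_pos'])
line(W(0,242,112),down(-86.9),5,(p+[0,0,62],R))
E
```

```text
[17.1, 37.7, -0.0, -0.0, -0.0, 0.011]
[17.6, 37.5, -0.0, -0.0, -0.0, 0.011]
[18.0, 37.3, -0.0, -0.0, -0.0, 0.011]
[18.4, 37.1, 0.0, -0.0, -0.0, 0.011]
[18.8, 36.9, 0.0, -0.0, -0.0, 0.011]
```

```bash
python3 -m creep '[[[0,0,-10,0,0,0,-1],[0,0,-12,0,0,0,-1],[0,0,-20,0,0,0,-1],[0,0,-20,0,0,0,-1],[0,0,0,0,0,0,-1]]]'
```

```text
t: 24.5
tool_pos: [394.1, 294.3, 114.0]
ee_rot: [[0.994, 0.11, 0.004], [0.11, -0.994, 0.004], [0.005, -0.004, -1.0]]
wrist_force: [-0.4, 0.8, -1.0]
grip_width: 0.534
gripper_force: 30.0
```

```bash
python3 -m creep '[[[17,37.5,0,0,0,0.011,-1],[17.5,37.5,0,0,0,0.011,-1],[18,37.5,0,0,0,0.011,-1],[18.4,37,0,0,0,0.011,-1],[18.8,37,0,0,0,0.011,-1],[0,0,0,0,0,0,-1]]]'
python3 - <<'E'
from m import *
c=shot('side','s9')
a=cv2.resize(c['frame'][200:360,290:400,::-1],None,fx=3.7,fy=3.7,interpolation=cv2.INTER_CUBIC); cv2.imwrite('pics/c11.png',a)
for z in(100,84): line(W(0,242,z),down(-86.9),1)
s=bot.get_state(); 
R=np.array(s['ee_rot']);p=np.array(s['tool_pos'])
for l in((0,122,42-16),(0,122,42)):
  for dx in(-10,10): print('face expected px',((proj(c,p+R@np.array([dx,l[1],l[2]]))-[290,200])*3.7).round())
print('trough centre at y=120 z49 edges',[((proj(c,W(x,120,49))-[290,200])*3.7).round().tolist() for x in(-20.5,0,20.5)])
E
```

```text
t: 25.25
tool_pos: [499.1, 113.3, 110.9]
ee_rot: [[0.999, 0.051, -0.0], [0.051, -0.999, 0.001], [-0.0, -0.001, -1.0]]
wrist_force: [-0.0, 0.1, -0.8]
grip_width: 0.53
gripper_force: 30.0
[0.8, -1.0, 10.6, -0.002, 0.002, -0.002]
[0.8, -0.9, 26.6, -0.002, 0.002, -0.002]
face expected px [195. 232.]
face expected px [164. 234.]
face expected px [194. 251.]
face expected px [163. 253.]
trough centre at y=120 z49 edges [[207.0, 274.0], [175.0, 276.0], [144.0, 278.0]]
```

View pics/c11.png

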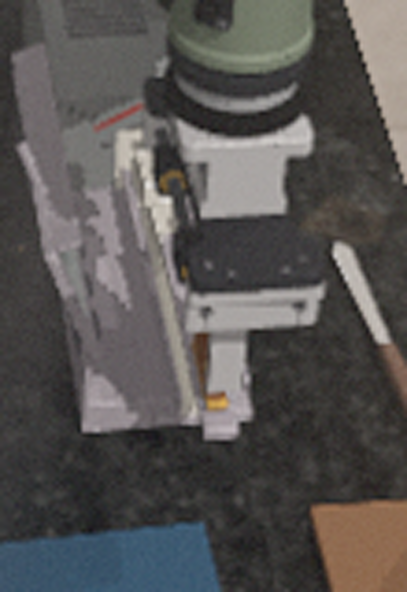

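The pusher hangs over the trough end, its runner's rear end at c11 (222,425). Lowering it in steps.

```bash
python3 -m creep '[[[0.8,-1,12,-0.002,0.002,-0.002,-1],[0,0,10,0,0,0,-1],[0,0,3,0,0,0,-1],[0,0,0,0,0,0,-1]]]'
python3 -m creep '[[[0,0,1.5,0,0,0,-1],[0,0,0,0,0,0,-1]]]'
```

```text
t: 25.8
tool_pos: [498.4, 117.0, 85.8]
ee_rot: [[0.998, 0.058, 0.001], [0.058, -0.998, -0.0], [0.001, 0.0, -1.0]]
wrist_force: [0.4, 0.1, -1.8]
grip_width: 0.532
gripper_force: 30.0
t: 26.05
tool_pos: [499.2, 116.6, 85.1]
ee_rot: [[0.998, 0.057, 0.003], [0.057, -0.998, -0.0], [0.003, 0.0, -1.0]]
wrist_force: [0.3, 0.4, -1.8]
grip_width: 0.525
gripper_force: 30.0
```

```bash
python3 -m creep '[[[0,0,1.5,0,0,0,-1],[0,0,0,0,0,0,-1]]]'
python3 -m creep '[[[0,0,1,0,0,0,-1],[0,0,0,0,0,0,-1]]]'
python3 - <<'E'
from m import *
line(W(0,200,83),down(-86.9),7)
E
```

```text
t: 26.3
tool_pos: [499.0, 116.5, 83.4]
ee_rot: [[0.998, 0.057, 0.002], [0.057, -0.998, -0.0], [0.002, 0.0, -1.0]]
wrist_force: [0.1, -0.2, -1.7]
grip_width: 0.53
gripper_force: 30.0
t: 26.55
tool_pos: [498.9, 116.5, 82.3]
ee_rot: [[0.998, 0.057, 0.002], [0.057, -0.998, -0.0], [0.002, 0.0, -1.0]]
wrist_force: [-0.4, -0.2, -1.1]
grip_width: 0.53
gripper_force: 30.0
[-0.1, 6.1, -0.1, 0.0, -0.0, 0.0]
[-0.1, 6.1, -0.1, 0.0, -0.0, 0.0]
[-0.0, 6.1, -0.1, 0.0, -0.0, 0.0]
[-0.0, 6.1, -0.1, 0.0, -0.0, 0.0]
[-0.0, 6.1, -0.1, 0.0, -0.0, 0.0]
[-0.0, 6.1, -0.1, 0.0, -0.0, 0.0]
[-0.0, 6.1, -0.1, 0.0, -0.0, 0.0]
```

```bash
for i in 1; do :; done; python3 -m creep '[[[0,5,0,0,0,0,-1],[0,6,0,0,0,0,-1],[0,6,0,0,0,0,-1],[0,6,0,0,0,0,-1],[0,6,0,0,0,0,-1],[0,6,0,0,0,0,-1],[0,5,0,0,0,0,-1],[0,0,0,0,0,0,-1]]]'
```

```text
t: 27.55
tool_pos: [501.3, 76.2, 82.4]
ee_rot: [[0.998, 0.056, 0.002], [0.056, -0.998, -0.0], [0.002, 0.0, -1.0]]
wrist_force: [0.6, -0.1, -1.1]
grip_width: 0.528
gripper_force: 30.0
```

```bash
python3 -m creep '[[[0,5,0,0,0,0,-1],[0,5,0,0,0,0,-1],[0,5,0,0,0,0,-1],[0,5,0,0,0,0,-1],[0,5,0,0,0,0,-1],[0,5,0,0,0,0,-1]]]'
python3 - <<'E'
from m import *
line(W(0,87,82.5),down(-86.9),15)
E
```

```text
t: 28.3
tool_pos: [503.0, 46.3, 82.4]
ee_rot: [[0.998, 0.057, 0.002], [0.057, -0.998, -0.0], [0.002, 0.0, -1.0]]
wrist_force: [0.4, 0.5, -0.9]
grip_width: 0.528
gripper_force: 30.0
[-0.0, 5.7, -0.0, 0.0, -0.0, 0.0]
[-0.0, 5.7, -0.0, 0.0, -0.0, 0.0]
[-0.0, 5.7, -0.0, 0.0, -0.0, 0.0]
[-0.0, 5.7, -0.0, 0.0, -0.0, 0.0]
[-0.0, 5.7, -0.0, 0.0, -0.0, 0.0]
[-0.0, 5.7, -0.0, 0.0, -0.0, 0.0]
[-0.0, 5.7, -0.0, 0.0, -0.0, 0.0]
[-0.0, 5.7, -0.0, 0.0, -0.0, 0.0]
[-0.0, 5.7, -0.0, 0.0, -0.0, 0.0]
[-0.0, 5.7, -0.0, 0.0, -0.0, 0.0]
[-0.0, 5.7, -0.0, 0.0, -0.0, 0.0]
[-0.0, 5.7, -0.0, 0.0, -0.0, 0.0]
[-0.0, 5.7, -0.0, 0.0, -0.0, 0.0]
[-0.0, 5.7, -0.0, 0.0, -0.0, 0.0]
[-0.0, 5.7, -0.0, 0.0, -0.0, 0.0]
```

```bash
python3 -m creep '[[[0,5.5,0,0,0,0,-1],[0,5.5,0,0,0,0,-1],[0,5.5,0,0,0,0,-1],[0,5.5,0,0,0,0,-1],[0,5.5,0,0,0,0,-1],[0,5.5,0,0,0,0,-1],[0,5.5,0,0,0,0,-1]]]'
python3 -m creep '[[[0,5.5,0,0,0,0,-1],[0,5.5,0,0,0,0,-1],[0,5.5,0,0,0,0,-1],[0,5.5,0,0,0,0,-1]]]'
python3 -m creep '[[[0,5.5,0,0,0,0,-1],[0,5.5,0,0,0,0,-1],[0,5.5,0,0,0,0,-1],[0,5.5,0,0,0,0,-1],[0,0,0,0,0,0,-1]]]'
```

```text
t: 29.18
tool_pos: [505.2, 7.8, 82.4]
ee_rot: [[0.998, 0.057, 0.002], [0.057, -0.998, -0.0], [0.002, 0.0, -1.0]]
wrist_force: [-0.3, 0.7, -1.3]
grip_width: 0.529
gripper_force: 30.0
t: 29.68
tool_pos: [506.4, -14.1, 82.4]
ee_rot: [[0.998, 0.057, 0.002], [0.057, -0.998, -0.0], [0.002, 0.0, -1.0]]
wrist_force: [-0.2, 0.1, -1.2]
grip_width: 0.53
gripper_force: 30.0
t: 30.3
tool_pos: [507.8, -36.2, 82.5]
ee_rot: [[0.998, 0.056, 0.002], [0.056, -0.998, -0.001], [0.002, 0.001, -1.0]]
wrist_force: [-1.1, 0.1, -2.0]
grip_width: 0.531
gripper_force: 30.0
```

```bash
python3 -m creep '[[[0,-10,0,0,0,0,-1],[0,-20,0,0,0,0,-1],[0,-20,0,0,0,0,-1],[0,-20,0,0,0,0,-1],[0,-20,0,0,0,0,-1],[0,-20,0,0,0,0,-1],[0,-20,0,0,0,0,-1],[0,-20,0,0,0,0,-1],[0,0,0,0,0,0,-1]]]'
python3 -m creep '[[[0,0,-12,0,0,0,-1],[0,0,-16,0,0,0,-1],[0,0,0,0,0,0,-1]]]'
python3 - <<'E'
from m import *
g=np.load('grasp.npy',allow_pickle=True).item(); P=np.array(g['p']);R=np.array(g['R'])
line(P+[0,0,62],R,6)
E
```

```text
t: 31.42
tool_pos: [498.7, 115.6, 82.4]
ee_rot: [[0.998, 0.06, 0.002], [0.06, -0.998, -0.0], [0.002, 0.0, -1.0]]
wrist_force: [0.1, -0.5, -1.6]
grip_width: 0.528
gripper_force: 30.0
t: 31.8
tool_pos: [501.2, 113.6, 112.9]
ee_rot: [[0.998, 0.056, 0.007], [0.056, -0.998, -0.0], [0.007, 0.0, -1.0]]
wrist_force: [0.1, 0.0, -0.2]
grip_width: 0.532
gripper_force: 30.0
[-16.4, -31.0, 0.0, 0.0, -0.001, -0.009]
[-16.1, -31.1, 0.0, 0.0, -0.001, -0.009]
[-15.8, -31.3, 0.1, 0.0, -0.001, -0.009]
[-15.5, -31.4, 0.1, 0.0, -0.001, -0.009]
[-15.2, -31.5, 0.1, 0.0, -0.001, -0.009]
[-15.0, -31.7, 0.2, 0.0, -0.001, -0.009]
```

```bash
python3 -m creep '[[[-16.4,-31,0,0,-0.001,-0.009,-1],[-16,-31,0,0,-0.001,-0.009,-1],[-16,-31.5,0,0,-0.001,-0.009,-1],[-15.5,-31.5,0,0,-0.001,-0.009,-1],[-15,-31.5,0,0,-0.001,-0.009,-1],[-15,-31.5,0,0,-0.001,-0.009,-1],[0,0,0,0,0,0,-1],[0,0,0,0,0,0,-1]]]'
python3 - <<'E'
from m import *
g=np.load('grasp.npy',allow_pickle=True).item(); P=np.array(g['p']);R=np.array(g['R'])
line(P+[0,0,1],R,3)
E
```

```text
t: 32.8
tool_pos: [391.0, 293.5, 110.5]
ee_rot: [[0.994, 0.11, -0.003], [0.11, -0.994, -0.001], [-0.004, 0.001, -1.0]]
wrist_force: [0.5, -0.3, -1.1]
grip_width: 0.528
gripper_force: 30.0
[0.7, 0.0, 19.8, 0.001, 0.001, 0.0]
[0.6, 0.0, 19.8, 0.001, 0.001, 0.0]
[0.6, 0.0, 19.8, 0.001, 0.001, 0.0]
```

```bash
python3 -m creep '[[[0.7,0,20,0.001,0.001,0,-1],[0.7,0,20,0.001,0.001,0,-1],[0.6,0,12,0.001,0.001,0,-1],[0,0,5,0,0,0,-1],[0,0,2,0,0,0,-1],[0,0,0,0,0,0,-1]]]'
```

```text
t: 33.55
tool_pos: [392.8, 294.4, 51.8]
ee_rot: [[0.994, 0.111, -0.0], [0.111, -0.994, 0.003], [-0.0, -0.003, -1.0]]
wrist_force: [0.3, 0.8, -1.2]
grip_width: 0.531
gripper_force: 30.0
```

```bash
python3 -m creep '[[[0,0,1.3,0,0,0,-1],[0,0,0.5,0,0,0,-1],[0,0,0,0,0,0,-1]]]'
python3 -m creep '[[[0,0,0,0,0,0,0.2],[0,0,0,0,0,0,0.5],[0,0,0,0,0,0,0.6],[0,0,-10,0,0,0,0.6],[0,0,-30,0,0,0,0.6],[0,0,-40,0,0,0,0.6],[0,0,-60,0,0,0,0.4],[0,0,-60,0,0,0,0],[0,0,0,0,0,0,-0.3]]]'
python3 - <<'E'
from m import *
c=shot('side','s10'); o=L('side0'); f=c['frame'].astype(int)
d=np.abs(f-o['frame'].astype(int)).max(2)[325:430,370:440]; print('pusher diff >40:',(d>40).sum())
for A,r,q in blobs(c,(0,0,120),(180,60,255),(375,330,425,420)): print(A,np.round(r[0],1))
# trough floor centreline brightness, y from -40 to 220
print([(y,int(f[tuple(proj(c,W(0,y,40)).round().astype(int)[::-1])].mean())) for y in range(-10,221,10)])
a=cv2.resize(c['frame'][200:320,290:370,::-1],None,fx=6,fy=6,interpolation=cv2.INTER_CUBIC)[:600]; cv2.imwrite('pics/c12.png',a[:590])
s=bot.get_state(); line(np.array([538.1,-18.0,264.5])+[-10,0,5],down(3,-44),10)
E
```

```text
t: 33.92
tool_pos: [392.8, 294.6, 50.2]
ee_rot: [[0.994, 0.111, -0.0], [0.111, -0.994, 0.003], [0.0, -0.003, -1.0]]
wrist_force: [-0.9, 0.5, 2.7]
grip_width: 0.533
gripper_force: 30.0
t: 35.05
tool_pos: [396.2, 295.6, 256.7]
ee_rot: [[0.994, 0.111, 0.011], [0.111, -0.994, 0.009], [0.012, -0.008, -1.0]]
wrist_force: [-0.4, -0.0, -0.4]
grip_width: 0.525
gripper_force: 0.0
pusher diff >40: 27
80.5 [414.2 400.4]
291.5 [396.9 356.1]
[(-10, 130), (0, 196), (10, 197), (20, 197), (30, 196), (40, 202), (50, 213), (60, 211), (70, 210), (80, 212), (90, 211), (100, 210), (110, 212), (120, 213), (130, 211), (140, 211), (150, 211), (160, 213), (170, 212), (180, 212), (190, 215), (200, 188), (210, 156), (220, 156)]
[9.8, 32.5, -1.7, -0.061, 0.057, -0.143]
[5.1, 33.7, 0.7, -0.061, 0.057, -0.143]
[0.2, 33.9, 2.9, -0.061, 0.057, -0.143]
[-4.9, 33.3, 4.9, -0.061, 0.057, -0.143]
[-9.9, 31.9, 6.5, -0.061, 0.057, -0.143]
[-14.8, 29.7, 7.6, -0.061, 0.057, -0.143]
[-19.3, 26.8, 8.4, -0.061, 0.057, -0.143]
[-23.4, 23.2, 8.7, -0.061, 0.057, -0.143]
[-26.9, 19.0, 8.6, -0.061, 0.057, -0.143]
[-29.8, 14.5, 8.0, -0.061, 0.057, -0.143]
```

```bash
python3 -m creep '[[[10,32.5,-1.7,-0.061,0.057,-0.143,-0.3],[5,33.7,0.7,-0.061,0.057,-0.143,-0.3],[0,34,3,-0.061,0.057,-0.143,-0.3],[-5,33.5,5,-0.061,0.057,-0.143,-0.3],[-10,32,6.5,-0.061,0.057,-0.143,-0.3],[-15,29.7,7.6,-0.061,0.057,-0.143,-0.3],[-19.3,27,8.4,-0.061,0.057,-0.143,-0.3],[-23.4,23,8.7,-0.061,0.057,-0.143,-0.3],[-27,19,8.6,-0.061,0.057,-0.143,-0.3],[-30,14.5,8,-0.061,0.057,-0.143,-0.3]]]'
python3 -m creep '[[[0,0,0,0,0,0,-0.3],[0,0,0,0,0,0,-0.3]]]'
python3 - <<'E'
from m import *
line(np.array([616,-13.4,187.7])-50*down(3,-44)[:,2],down(3,-44),3)
print('then')
line(np.array([616,-13.4,187.7]),down(3,-44),6)
E
```

```text
t: 36.35
tool_pos: [508.5, 13.1, 256.4]
ee_rot: [[0.082, 0.774, 0.628], [0.995, -0.104, -0.002], [0.064, 0.625, -0.778]]
wrist_force: [0.8, -0.1, -0.6]
grip_width: 0.35
gripper_force: 0.0
t: 36.6
tool_pos: [509.2, 13.9, 257.7]
ee_rot: [[0.086, 0.773, 0.628], [0.994, -0.108, -0.003], [0.065, 0.625, -0.778]]
wrist_force: [-0.4, 0.5, 0.1]
grip_width: 0.351
gripper_force: 0.0
[-8.3, 12.5, 24.0, -0.029, 0.014, -0.049]
[-9.3, 11.4, 24.2, -0.029, 0.014, -0.049]
[-10.1, 10.2, 24.4, -0.029, 0.014, -0.049]
then
[-3.8, 7.0, 20.3, -0.014, 0.007, -0.024]
[-4.1, 6.6, 20.3, -0.014, 0.007, -0.024]
[-4.4, 6.2, 20.4, -0.014, 0.007, -0.024]
[-4.7, 5.8, 20.5, -0.014, 0.007, -0.024]
[-4.9, 5.4, 20.5, -0.014, 0.007, -0.024]
[-5.2, 4.9, 20.6, -0.014, 0.007, -0.024]
```

```bash
python3 -m creep '[[[-8.3,12.5,24,-0.029,0.014,-0.049,-0.3],[-9.3,11.5,24,-0.029,0.014,-0.049,-0.3],[-10,10,24.5,-0.029,0.014,-0.049,-0.3],[0,0,0,0,0,0,-0.3],[0,0,0,0,0,0,-0.3]]]'
python3 - <<'E'
from m import *
line(np.array([616,-13.4,187.7]),down(3,-44),4)
E
```

```text
t: 37.22
tool_pos: [581.6, -14.1, 224.9]
ee_rot: [[-0.055, 0.717, 0.695], [0.999, 0.04, 0.037], [-0.001, 0.696, -0.718]]
wrist_force: [-0.9, 0.9, 0.5]
grip_width: 0.346
gripper_force: 0.0
[-0.3, -0.3, 12.7, 0.0, -0.0, 0.001]
[-0.3, -0.3, 12.7, 0.0, -0.0, 0.001]
[-0.3, -0.3, 12.7, 0.0, -0.0, 0.001]
[-0.3, -0.3, 12.7, 0.0, -0.0, 0.001]
```

```bash
python3 -m creep '[[[0,0,13,0,0,0,-0.3],[0,0,13,0,0,0,-0.3],[0,0,13,0,0,0,-0.3],[0,0,10,0,0,0,-0.3],[0,0,0,0,0,0,-0.3]]]'
python3 -m creep '[[[0,0,0,0,0,0,-0.7],[0,0,0,0,0,0,-1],[0,0,0,0,0,0,-1],[0,0,0,0,0,0,-1]]]'
python3 - <<'E'
from m import *
s=bot.get_state();H=W(65,107,68); l=FR.T@(np.array(s['tool_pos'])-H); a=np.degrees(np.arctan2(l[2],-l[0])); print(np.hypot(l[0],l[2]),a)
ps=arc(109,50,44,18,10,0); print(ps[-1][0])
E
```

```text
t: 37.85
tool_pos: [616.0, -12.9, 189.8]
ee_rot: [[-0.054, 0.717, 0.695], [0.999, 0.04, 0.037], [-0.002, 0.696, -0.718]]
wrist_force: [0.6, -0.2, 0.1]
grip_width: 0.347
gripper_force: 0.0
t: 38.35
tool_pos: [614.8, -13.5, 188.8]
ee_rot: [[-0.054, 0.718, 0.694], [0.999, 0.04, 0.036], [-0.002, 0.695, -0.719]]
wrist_force: [-4.9, -0.6, 1.4]
grip_width: 0.076
gripper_force: 30.0
128.52165087731566 109.99652169298699
[-0.0, -6.7, -11.6, 0.045, 0.0, -0.0]
[-0.0, -8.3, -10.5, 0.045, 0.0, 0.0]
[-0.0, -9.8, -9.1, 0.045, 0.0, 0.0]
[-0.0, -11.0, -7.6, 0.045, 0.0, -0.0]
[-0.0, -12.0, -5.9, 0.045, -0.0, -0.0]
[-0.0, -12.8, -4.0, 0.045, -0.0, 0.0]
[-0.0, -13.2, -2.1, 0.045, 0.0, -0.0]
[-0.0, -13.4, -0.1, 0.045, -0.0, -0.0]
[-0.0, -13.3, 1.9, 0.045, 0.0, 0.0]
[-0.0, -12.8, 3.8, 0.045, -0.0, -0.0]
[489.11426249 -20.30328122 165.44187803]
```

```bash
python3 -m creep '[[[0,-6.7,-11.5,0.045,0,0,-1],[0,-8.3,-10.5,0.045,0,0,-1],[0,-9.8,-9,0.045,0,0,-1],[0,-11,-7.6,0.045,0,0,-1],[0,-12,-6,0.045,0,0,-1],[0,0,0,0,0,0,-1]]]'
python3 -m creep '[[[0,-12.8,-4,0.045,0,0,-1],[0,-13.2,-2,0.045,0,0,-1],[0,-13.4,0,0.045,0,0,-1],[0,0,0,0,0,0,-1]]]'
python3 - <<'E'
from m import *
s=bot.get_state();H=W(65,107,68)
for d in(0,-3): l=FR.T@(np.array(s['tool_pos'])+d*np.array(s['ee_rot'])[:,2]-H); a=np.degrees(np.arctan2(l[2],-l[0])); print(np.hypot(l[0],l[2]),a)
f=np.degrees(np.arcsin(s['ee_rot'][2][1])); print(f); ps=arc(a,30,f,10,5,-3)
E
```

```text
t: 39.1
tool_pos: [550.8, -17.2, 195.8]
ee_rot: [[-0.054, 0.852, 0.52], [0.999, 0.047, 0.026], [-0.002, 0.521, -0.854]]
wrist_force: [-4.0, 1.0, 5.3]
grip_width: 0.072
gripper_force: 30.0
t: 39.6
tool_pos: [515.5, -19.4, 184.7]
ee_rot: [[-0.054, 0.912, 0.406], [0.999, 0.05, 0.019], [-0.003, 0.406, -0.914]]
wrist_force: [-4.4, 2.5, 13.4]
grip_width: 0.071
gripper_force: 30.0
129.24488169008075 64.53569137210296
132.2438489131146 64.5699632344065
23.95323976487824
[-0.0, -15.8, 1.3, 0.049, 0.0, -0.0]
[-0.0, -15.3, 4.0, 0.049, -0.0, 0.0]
[-0.0, -14.4, 6.5, 0.049, 0.0, -0.0]
[-0.0, -13.1, 8.8, 0.049, 0.0, 0.0]
[-0.0, -11.5, 10.8, 0.049, 0.0, -0.0]
```

```bash
python3 -m creep '[[[0,-15.8,0.5,0.049,0,0,-1],[0,-15.3,4,0.049,0,0,-1],[0,-14.4,6.5,0.049,0,0,-1],[0,0,0,0,0,0,-1]]]'
python3 - <<'E'
from m import *
s=bot.get_state();H=W(65,107,68)
for d in(0,-3): l=FR.T@(np.array(s['tool_pos'])+d*np.array(s['ee_rot'])[:,2]-H); a=np.degrees(np.arctan2(l[2],-l[0])); print(np.hypot(l[0],l[2]),a)
f=np.degrees(np.arcsin(s['ee_rot'][2][1])); ps=arc(a,30,f,10,2,0)
E
```

```text
t: 40.1
tool_pos: [473.5, -21.6, 153.4]
ee_rot: [[-0.054, 0.964, 0.259], [0.999, 0.052, 0.012], [-0.002, 0.259, -0.966]]
wrist_force: [2.3, -0.4, 0.3]
grip_width: 0.074
gripper_force: 30.0
129.69648121967745 41.160197302651845
132.19888744606473 41.88422826181399
[-0.0, -10.9, 7.9, 0.044, 0.0, -0.0]
[-0.0, -9.6, 9.5, 0.044, 0.0, 0.0]
```

```bash
python3 -m creep '[[[0,-10.9,7.9,0.044,0,0,-1],[0,-9,8.8,0.044,0,0,-1],[0,0,0,0,0,0,-1],[0,0,0,0,0,0,-1]]]'
python3 - <<'E'
from m import *
s=bot.get_state();H=W(65,107,68)
for d in(0,-3,3): l=FR.T@(np.array(s['tool_pos'])+d*np.array(s['ee_rot'])[:,2]-H); a=np.degrees(np.arctan2(l[2],-l[0])); print(d,np.hypot(l[0],l[2]),a)
E
```

```text
t: 40.6
tool_pos: [457.6, -22.3, 131.7]
ee_rot: [[-0.054, 0.984, 0.172], [0.999, 0.053, 0.007], [-0.002, 0.172, -0.985]]
wrist_force: [5.6, -1.2, -6.0]
grip_width: 0.077
gripper_force: 30.0
0 130.20828128568982 29.296228671809743
-3 132.12500397935605 30.304372355318137
3 128.33306772696093 28.25829353334441
```

```bash
python3 -m creep '[[[0,0,0,0,0,0,-0.6],[0,0,0,0,0,0,-0.3],[0,0,0,0,0,0,-0.3],[0,0,-25,0,0,0,-0.3],[0,0,-40,0,0,0,-0.3],[0,0,-50,0,0,0,-0.3],[0,0,-50,0,0,0,-0.6],[0,-50,0,0,0,0,-1],[0,-40,0,0,0,0,-1],[0,0,0,0,0,0,-1]]]'
python3 - <<'E'
from m import *
c=shot('side','s11')
cv2.imwrite('pics/c13.png',cv2.resize(c['frame'][195:315,290:390,::-1],None,fx=4.9,fy=4.9,interpolation=cv2.INTER_CUBIC))
for th in(25,30,35):
    a=np.radians(th); print(th,'end near mouth (r=90,y=5)',[((proj(c,W(65-r*np.cos(a),y,68+r*np.sin(a)))-[290,195])*4.9).round().tolist() for r,y in((90,5),(90,209),(130,77),(130,137))])
s=bot.get_state(); line(W(-38,-110,190),down(3),6)
E
```

```text
t: 41.85
tool_pos: [339.4, -27.9, 279.4]
ee_rot: [[-0.052, 0.983, 0.175], [0.999, 0.052, 0.007], [-0.002, 0.175, -0.985]]
wrist_force: [-0.5, -0.2, 0.2]
grip_width: 0.003
gripper_force: 0.0
25 end near mouth (r=90,y=5) [[234.0, 156.0], [307.0, 423.0], [333.0, 210.0], [358.0, 287.0]]
30 end near mouth (r=90,y=5) [[228.0, 145.0], [300.0, 412.0], [324.0, 194.0], [348.0, 271.0]]
35 end near mouth (r=90,y=5) [[220.0, 135.0], [292.0, 401.0], [313.0, 179.0], [337.0, 256.0]]
[-36.1, 18.3, 18.6, 0.03, 0.0, 0.0]
[-36.1, 18.8, 18.1, 0.03, 0.0, 0.0]
[-36.1, 19.4, 17.5, 0.03, 0.0, 0.0]
[-36.1, 19.9, 16.9, 0.03, 0.0, 0.0]
[-36.1, 20.4, 16.3, 0.03, 0.0, 0.0]
[-36.1, 20.8, 15.7, 0.03, 0.0, 0.0]
```

View pics/c13.png

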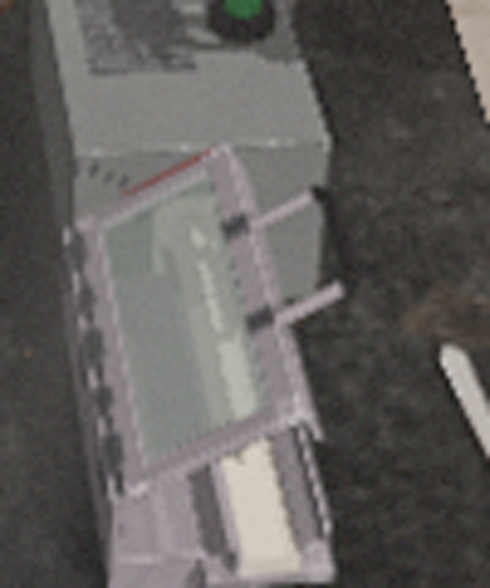

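The cover's end frame lies along the red mark. Its corner is at c13 (225,147), and the projection for 30° is (228,145). Now the button.

```bash
python3 -m creep '[[[-36,18.3,18.6,0.03,0,0,-1],[-36,18.8,18,0.03,0,0,-1],[-36,19.4,17.5,0.03,0,0,-1],[-36,20,17,0.03,0,0,-1],[-36,20.4,16.3,0.03,0,0,-1],[-36,20.8,15.7,0.03,0,0,-1],[0,0,0,0,0,0,-1],[0,0,0,0,0,0,-1]]]'
python3 - <<'E'
from m import *
print(W(-38,-110,160)); line(W(-38,-110,160),down(3),2)
E
```

```text
t: 42.9
tool_pos: [480.6, -236.8, 188.9]
ee_rot: [[-0.054, 0.999, -0.005], [0.999, 0.054, -0.001], [-0.001, -0.005, -1.0]]
wrist_force: [0.2, 0.5, -0.1]
grip_width: 0.007
gripper_force: 0.0
[ 479.80427596 -237.89402863  160.        ]
[-0.5, -0.3, 14.4, -0.003, 0.0, 0.001]
[-0.5, -0.4, 14.4, -0.003, 0.0, 0.001]
```

```bash
python3 -m creep '[[[-0.5,-0.4,14,-0.003,0,0,-1],[-0.5,-0.4,14,-0.003,0,0,-1],[0,0,5,0,0,0,-1],[0,0,0,0,0,0,-1]]]'
python3 -m creep '[[[0,0,4,0,0,0,-1],[0,0,0,0,0,0,-1]]]'
python3 -m creep '[[[0,0,2,0,0,0,-1],[0,0,2,0,0,0,-1],[0,0,0,0,0,0,-1]]]'
```

```text
t: 43.4
tool_pos: [478.9, -237.9, 156.1]
ee_rot: [[-0.054, 0.999, 0.001], [0.999, 0.054, -0.001], [-0.001, 0.001, -1.0]]
wrist_force: [-0.4, -0.3, 0.5]
grip_width: 0.003
gripper_force: 0.0
t: 43.65
tool_pos: [479.4, -238.4, 152.5]
ee_rot: [[-0.053, 0.999, 0.002], [0.999, 0.053, -0.002], [-0.002, 0.001, -1.0]]
wrist_force: [-0.2, 0.0, 0.1]
grip_width: 0.007
gripper_force: 0.0
t: 44.02
tool_pos: [479.8, -238.6, 148.9]
ee_rot: [[-0.053, 0.999, 0.002], [0.999, 0.053, -0.002], [-0.003, 0.002, -1.0]]
wrist_force: [-0.1, -0.4, 2.9]
grip_width: 0.006
gripper_force: 1.2
```

```bash
python3 -m creep '[[[0,0,2,0,0,0,-1],[0,0,0,0,0,0,-1]]]'
python3 -m creep '[[[0,0,1.5,0,0,0,-1],[0,0,0,0,0,0,-1]]]'
```

```text
t: 44.28
tool_pos: [479.8, -238.6, 146.9]
ee_rot: [[-0.053, 0.999, 0.002], [0.999, 0.053, -0.003], [-0.003, 0.002, -1.0]]
wrist_force: [0.1, 0.0, 3.7]
grip_width: 0.007
gripper_force: 1.7
t: 44.52
tool_pos: [479.8, -238.6, 146.2]
ee_rot: [[-0.054, 0.999, 0.002], [0.999, 0.054, -0.003], [-0.003, 0.002, -1.0]]
wrist_force: [-1.5, 1.6, 7.8]
grip_width: 0.004
gripper_force: 3.9
```

```bash
python3 -m creep '[[[0,0,1,0,0,0,-1],[0,0,0,0,0,0,-1]]]'
python3 -m creep '[[[0,0,-5,0,0,0,-1],[0,0,-15,0,0,0,-1],[0,0,-40,0,0,0,-1],[0,0,-50,0,0,0,-1],[0,0,0,0,0,0,-1],[0,0,0,0,0,0,-1]]]'
python3 - <<'E'
from m import *
c=shot('side','s12');f=c['frame'].astype(int);o=L('s11')['frame'].astype(int)
m=lambda b:(np.abs(f-o).max(2)[b[1]:b[3],b[0]:b[2]]>45).sum()
print('cover region',m((300,225,365,315)),'pusher vs start',(np.abs(f-L('side0')['frame'].astype(int)).max(2)[335:430,375:435]>45).sum(), 'mat',[(A,r[0]) for A,r,q in blobs(c,(0,0,130),(180,70,255),(280,345,360,425))])
E
```

```text
t: 44.78
tool_pos: [479.8, -238.6, 146.1]
ee_rot: [[-0.054, 0.999, 0.002], [0.999, 0.054, -0.003], [-0.003, 0.002, -1.0]]
wrist_force: [-2.8, 1.6, 12.0]
grip_width: 0.006
gripper_force: 6.1
t: 45.52
tool_pos: [478.8, -237.8, 253.6]
ee_rot: [[-0.053, 0.999, 0.001], [0.999, 0.053, -0.001], [-0.001, 0.001, -1.0]]
wrist_force: [-0.2, -0.0, -0.0]
grip_width: 0.004
gripper_force: 0.0
cover region 0 pusher vs start 10 mat []
```

```bash
python3 -c "
from plant import bot
print(bot.hand_in())"
```

```text
the job is handed in; nothing more can be done
None
```

The job is handed in, with no verdict returned: both boats (only two were there) were pushed in until the last sat about 30 mm past the mouth (worked out from the pusher's travel, not seen), the pusher is back on its tile, the cover is at about 30° on the red mark, and the start button was pressed down to its stop and let go.

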